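# Weigh out rack spacers and slide the tray to despatch

### The job

Slide the empty blue tray along the bench until it stands squarely and wholly on the steel weighing plate, then press the tare button. Next lay every long rack spacer from the red crate down in the tray while it stands on the plate (the short spacers and the flat shim plate stay in the crate), and last slide the loaded tray along the bench until it stands squarely and wholly inside the yellow tape of the despatch bay. Keep the tray flat on the bench all the time, never lifting or tipping it, and leave the other things on the bench where they are.

Things in the scene. Friction and masses are not known exactly. Their poses are not given: they have to be found in the camera images.
- tray: loose open blue plastic tray, 192 mm long (its x) by 176 mm (its y), 40 mm high, walls and floor 4 mm thick, 0.45 kg empty; origin at the centre of its underside, z up
- plate: steel weighing plate with a black rim let flush into the bench top; the steel part is 222 mm (its x) by 206 mm (its y), 15 mm more than the tray on every side; origin at its centre at bench height
- bay: despatch bay: rectangle of 18 mm wide yellow tape stuck flat on the bench; the free area inside the tape is 222 mm (its x) by 206 mm (its y), 15 mm more than the tray on every side; origin at its centre at bench height. The bay and the weighing plate may change places from start to start
- crate: fixed open red plastic crate, 330 mm (its x) by 220 mm (its y), 45 mm high, walls and floor 5 mm thick, holding a mix of rack hardware; origin at the centre of its underside
- tare_top (a point): centre of the top of the scale's round tare button (28 mm across), on the small grey console fixed on the bench; it is pressed straight down. A low display, 28 mm above the console top, stands 37 mm to its far (+x) side
- tare (a joint): travel of the tare button: 0 is up, 0.006 m fully down (about 5 N)
- long0: long steel rack spacer (absent in some starts): a tube 24 mm thick between two square end flanges 36 by 36 by 6 mm, 76 mm long over all along its x, 0.18 kg; as first laid z is up. Origin on its underside at mid-length, 18 mm from the tube's axis
- long0_mid (a point): centre of that spacer (long0), on the tube's axis at mid-length
- long1: long steel rack spacer (absent in some starts): a tube 24 mm thick between two square end flanges 36 by 36 by 6 mm, 76 mm long over all along its x, 0.18 kg; as first laid z is up. Origin on its underside at mid-length, 18 mm from the tube's axis
- long1_mid (a point): centre of that spacer (long1), on the tube's axis at mid-length
- long2: long steel rack spacer (absent in some starts): a tube 24 mm thick between two square end flanges 36 by 36 by 6 mm, 76 mm long over all along its x, 0.18 kg; as first laid z is up. Origin on its underside at mid-length, 18 mm from the tube's axis
- long2_mid (a point): centre of that spacer (long2), on the tube's axis at mid-length
- long3: long steel rack spacer (absent in some starts): a tube 24 mm thick between two square end flanges 36 by 36 by 6 mm, 76 mm long over all along its x, 0.18 kg; as first laid z is up. Origin on its underside at mid-length, 18 mm from the tube's axis
- long3_mid (a point): centre of that spacer (long3), on the tube's axis at mid-length
- long4: long steel rack spacer (absent in some starts): a tube 24 mm thick between two square end flanges 36 by 36 by 6 mm, 76 mm long over all along its x, 0.18 kg; as first laid z is up. Origin on its underside at mid-length, 18 mm from the tube's axis
- long4_mid (a point): centre of that spacer (long4), on the tube's axis at mid-length
- short0: short steel rack spacer, same 24 mm tube and 36 mm square flanges but only 40 mm long (its x); stays in the crate. Origin on its underside at mid-length
- short1: short steel rack spacer, same 24 mm tube and 36 mm square flanges but only 40 mm long (its x); stays in the crate. Origin on its underside at mid-length
- shim0: flat steel shim plate 58 by 40 by 5 mm, its x the long way; stays in the crate. Origin at the centre of its underside
- tape_roll: bystander: standing cardboard-brown tape roll, 104 mm across, 48 mm high; origin under its centre
- carton: bystander: small cardboard carton 80 by 100 by 60 mm; origin under its centre
- wrench: bystander: steel wrench lying on the bench; origin in its handle, at bench height
- tin: bystander: small round tin 50 mm across and 45 mm high; origin under its centre
Things that resemble listed ones, but are neither listed nor needed, are in the scene too. What is shaped like the long4 but orange or pink is not meant. Leave any green or purple look-alike of the long0 alone.

How it is judged:
On the way, in this order (a step that is already met when the one before it is completed fails the run):
1. the tray stands at rest on the weighing plate (x of tray in the frame of plate between -0.02 and 0.02 m and y of tray in the frame of plate between -0.02 and 0.02 m and angle between the x axis of tray and the x axis of plate, either way round below 0.2 rad and linear speed of tray below 0.02 m/s), for 0.3 s.
2. the tare button is pressed while the tray is on the plate (x of tray in the frame of plate between -0.02 and 0.02 m and y of tray in the frame of plate between -0.02 and 0.02 m and angle between the x axis of tray and the x axis of plate, either way round below 0.2 rad and value of joint tare above 0.004 m), for 0.04 s.
3. all long spacers lie in the tray, the tray still on the plate (all of step 1 and x of long0_mid in the frame of tray between -0.078 and 0.078 m and y of long0_mid in the frame of tray between -0.07 and 0.07 m and z of each of long0_mid, long1_mid, long2_mid, long3_mid, long4_mid in the frame of tray below 0.065 m and angle between long0's own x axis and vertical between 1.1 and 2.04 rad and linear speed of each of long0, long1, long2, long3, long4 below 0.03 m/s and x of long1_mid in the frame of tray between -0.078 and 0.078 m and y of long1_mid in the frame of tray between -0.07 and 0.07 m and angle between long1's own x axis and vertical between 1.1 and 2.04 rad and x of long2_mid in the frame of tray between -0.078 and 0.078 m and y of long2_mid in the frame of tray between -0.07 and 0.07 m and angle between long2's own x axis and vertical between 1.1 and 2.04 rad and x of long3_mid in the frame of tray between -0.078 and 0.078 m and y of long3_mid in the frame of tray between -0.07 and 0.07 m and angle between long3's own x axis and vertical between 1.1 and 2.04 rad and x of long4_mid in the frame of tray between -0.078 and 0.078 m and y of long4_mid in the frame of tray between -0.07 and 0.07 m and angle between long4's own x axis and vertical between 1.1 and 2.04 rad), for 0.3 s.
At the end, for the whole second after the job is handed in: The tray lies flat and at rest in the despatch bay (centre within 20 mm along each side of the bay's centre, sides within 0.2 rad of the tape), every long spacer present lies in it at rest (within about 0.47 rad of level), and the short spacers and the shim are in the crate (x of tray in the frame of bay between -0.02 and 0.02 m and y of tray in the frame of bay between -0.02 and 0.02 m and angle between the x axis of tray and the x axis of bay, either way round below 0.2 rad and linear speed of tray below 0.02 m/s and height (world z) of tray below 0.008 m and angle between tray's own z axis and vertical below 0.06 rad and x of long0_mid in the frame of tray between -0.078 and 0.078 m and y of long0_mid in the frame of tray between -0.07 and 0.07 m and z of each of long0_mid, long1_mid, long2_mid, long3_mid, long4_mid in the frame of tray below 0.065 m and angle between long0's own x axis and vertical between 1.1 and 2.04 rad and linear speed of each of long0, long1, long2, long3, long4 below 0.03 m/s and x of long1_mid in the frame of tray between -0.078 and 0.078 m and y of long1_mid in the frame of tray between -0.07 and 0.07 m and angle between long1's own x axis and vertical between 1.1 and 2.04 rad and x of long2_mid in the frame of tray between -0.078 and 0.078 m and y of long2_mid in the frame of tray between -0.07 and 0.07 m and angle between long2's own x axis and vertical between 1.1 and 2.04 rad and x of long3_mid in the frame of tray between -0.078 and 0.078 m and y of long3_mid in the frame of tray between -0.07 and 0.07 m and angle between long3's own x axis and vertical between 1.1 and 2.04 rad and x of long4_mid in the frame of tray between -0.078 and 0.078 m and y of long4_mid in the frame of tray between -0.07 and 0.07 m and angle between long4's own x axis and vertical between 1.1 and 2.04 rad and x of short0 in the frame of crate between -0.162 and 0.162 m and y of short0 in the frame of crate between -0.107 and 0.107 m and z of each of short0, short1, shim0 in the frame of crate below 0.045 m and x of short1 in the frame of crate between -0.162 and 0.162 m and y of short1 in the frame of crate between -0.107 and 0.107 m and x of shim0 in the frame of crate between -0.162 and 0.162 m and y of shim0 in the frame of crate between -0.107 and 0.107 m); the robot touches nothing.
It fails at once if the tray is lifted off the bench (more than 25 mm) (height (world z) of tray above 0.025 m).
It fails at once if the tray is tipped (more than 0.26 rad) (angle between tray's own z axis and vertical above 0.26 rad).
It fails at once if a bystander on the bench is moved (more than 40 mm) (distance of any of tape_roll, carton, wrench, tin from where it was at the start of the episode above 0.04 m).
Of long0, long1, long2, long3, long4 only 3 to 5 are there at a start; the rules pass over those that are not, and their reading is None.
At some moment in a run one of tray may be knocked a few centimetres aside while the robot is not near it.
Once in a run the grip may slacken for a moment while it holds something.
It also fails if it takes over 210 s, if anything falls off the work surface, if the arm or the gripper's body presses on something with over 40 N, if the wrist force passes 120 N, or if a joint passes its speed limit or range.

### The arm

A 7-joint arm with a two-finger parallel gripper is mounted at the origin on the work surface. World frame = base frame: x ahead of the robot, y to its left, z up, the work surface at z = 0. Lengths are in m, angles in rad, forces in N, time in s.
With the tool pointing down it reaches from about 0.425 to 0.925 m from the base axis. Payload 6.8 kg.
Tool frame: the origin (TCP) lies midway between the tips of the shut fingers; the grasp point (between the pads) lies 19 mm behind it; z points along the fingers, y is the direction in which the jaws open and shut (so a half turn about z gives the same grasp; the last joint's range is limited). The gripper opens to 85 mm and grips with 20 to 120 N. Pads are 22 mm wide; open, the fingers measure 114 mm over their backs; the gripper's body (76 mm by 85 mm) begins 54 mm behind the grasp point. The pads swing forward as they close: fully open they stand 13 mm farther back than shut.
Start: joints at [1.193, 0.477, 0.022, 1.555, -0.011, 1.109, -0.083], TCP at [0.18, -0.651, 0.231] pointing down, gripper open.
Joint ranges: [-2.96, 2.96], [-0.34, 2.1], [-1.41, 1.46], [0.24, 2.44], [-1.37, 4.51], [0.17, 1.92], [-2.96, 2.96]. Speed limits (rad/s): [2.39, 2.39, 3.14, 3.14, 3.14, 3.14, 3.14].

### API

Orientations are given as a unit quaternion [w, x, y, z].
In Python, from station import bot gives the robot as it stands. The module is installed in compiled form; this text tells all that it offers.
- The arm moves only by the tool play_rows, never from a script. Its argument "motion" is a list of rows, each a list of 2 entries, a list of its own where there are three numbers: the shift along the tool's x, y, z as a fraction of full scale, then the turn, a rotation vector about the tool's x, y, z as a fraction of full scale. In form: [[[tx, ty, tz], [rx, ry, rz]], ...]. A call has 1 to 8 rows; each row is the pose to reach, as a shift and turn from the pose measured when the call began, along the tool's axes at that moment, turning the shorter way round; what a row does not reach only later rows make up. Full scale, the value 1, is 400 mm for a shift and 360 degrees for a turn. A row lasts 1/10 s, in which the tool goes at most 50 mm and 8.59 degrees, less where a joint would pass 70% of its speed; a pose out of reach is approached as far as the arm can. A call with a number of a shift or a turn outside -1 to 1 is refused whole. A call with a gripper value outside its range is refused whole. "fingers" is the finger opening in mm, from 0 to 85.4, set as the call begins (left out, the last holds). The fingers move at their own pace and stop on an object; "grip_force" is the grip in N (left out, the last holds). Time passes only in rows, so rows that repeat a pose let the fingers close. It gives the time, the measured TCP pose, the force and the opening at its end, in the units of the state.
- bot.get_obs(): the state, without advancing time (a new reading comes with each control period).
- bot.read_camera(name): name is "side" or "top"; returns a dict with "pixels" (480x640x3 uint8, red, green, blue), "range_z" (480x640 float32, m along the optical axis (not along the pixel's ray), 0 where there is no reading), "fovy" (degrees; the focal length in pixels is half the picture's height over the tangent of half this angle, whatever the lens; pixels are square), "cx", "cy" (the principal point, pixels), "pose" (4x4, takes a point from camera to world coordinates). Camera axes: x right, y down, z forward; pixel columns grow to the right and rows downward; lengths in m; the calibration is good to about 2 mm. A picture is of the moment at which its call begins.
- bot.hand_in(): hands the job in, once; it reports no verdict.
The state is a dict: "t": time; "q": joint angles; "joint_vel": joint speeds; "joint_torque": joint torques, N m; "eef_pos": TCP position; "tool_rot": TCP orientation; "contact_force": force on the tool from outside, world axes, zero at the start; "torque": the same for the moment, N m; "gripper_width": opening from 0.0 (shut) to 1.0 (fully open).
Only numpy, scipy, OpenCV 4.12 (cv2) and the standard library are available. Lean on these libraries where they do the work, as an engineer would, in place of code of your own. Each camera call takes 0.05 s, during which the arm holds its last target.

## Working session

There is one attempt and no reset: what is moved stays moved. The work goes in short steps, Python scripts to look and compute and a tool call to move; the robot and the scene stay as the last step left them, time stands still between calls to the robot, and variables do not carry over. Pictures are saved under pics/ and viewed, and the job is handed in when it is done.

Besides the shell and the picture viewer there is one more tool, called after "Call:" in YAML: its name, and indented under it one key for each argument. play_rows: Moves the arm, as the interface text tells. Shift numbers are shares of 400 mm and turn numbers shares of 360 degrees, none past 1 either way. Its arguments: {"type":"object","properties":{"motion":{"type":"array"},"fingers":{"type":"number"},"grip_force":{"type":"number"}},"required":["motion"]}

```bash
mkdir -p pics; ls; cat > h.py <<'E'
import numpy as np, cv2
from station import bot
def cam(n):
    c=bot.read_camera(n); c['f']=240/np.tan(np.radians(c['fovy'])/2); return c
def save(c,name,crop=None,s=1):
    im=c['pixels'][:,:,::-1]
    if crop: x0,y0,x1,y1=crop; im=im[y0:y1,x0:x1]
    if s!=1: im=cv2.resize(im,None,fx=s,fy=s,interpolation=cv2.INTER_CUBIC)
    cv2.imwrite('pics/'+name+'.png',im)
def ray(c,u,v,z):
    d=np.array([(u-c['cx'])/c['f'],(v-c['cy'])/c['f'],1.0]); P=c['pose']; d=P[:3,:3]@d; o=P[:3,3]
    return o+d*(z-o[2])/d[2]
def cloud(c):
    v,u=np.mgrid[0:480,0:640]; Z=c['range_z']
    p=np.stack([(u-c['cx'])/c['f']*Z,(v-c['cy'])/c['f']*Z,Z],-1)
    w=p@c['pose'][:3,:3].T+c['pose'][:3,3]; w[Z<=0]=np.nan; return w
def proj(c,p):
    q=c['pose'][:3,:3].T@(np.asarray(p)-c['pose'][:3,3]); return q[0]/q[2]*c['f']+c['cx'],q[1]/q[2]*c['f']+c['cy']
E
python3 - <<'E'
from h import *
print(bot.get_obs())
for n in('top','side'):
    c=cam(n); save(c,n+'0'); print(n,c['fovy'],c['cx'],c['cy'],c['pose'].round(3).tolist())
E
```

```text
pics
{'t': 0.0, 'q': array([ 1.19288533,  0.47780255,  0.02232489,  1.55645135, -0.01148351,
        1.10928783, -0.08310306]), 'joint_vel': array([-0.00035658,  0.00020128,  0.00012794,  0.00115022, -0.00110135,
       -0.00013104, -0.00019517]), 'joint_torque': array([-3.87498221e-05, -5.96440673e+01,  1.60731085e+00, -2.81195712e+01,
        1.24438381e-02,  9.40502010e-03, -7.67038443e-06]), 'eef_pos': array([ 0.17975384, -0.65001432,  0.23032383]), 'tool_rot': array([-8.89782832e-04,  9.90911006e-01,  1.34515980e-01, -1.93139302e-04]), 'contact_force': array([0.94814495, 0.08149554, 0.34445602]), 'torque': array([-0.0520967 , -0.02003889,  0.00259207]), 'gripper_width': 0.9985635006340398}
top 43.40560953396504 320.89444694049314 241.92037302810306 [[0.02, -0.992, 0.127, 0.368], [-1.0, -0.021, -0.009, 0.031], [0.012, -0.126, -0.992, 1.317], [0.0, 0.0, 0.0, 1.0]]
side 52.95185483370088 321.4586080746314 240.9221517598313 [[-0.993, -0.057, 0.104, 0.429], [-0.118, 0.562, -0.819, 0.876], [-0.012, -0.825, -0.565, 0.69], [0.0, 0.0, 0.0, 1.0]]
```

View pics/top0.png

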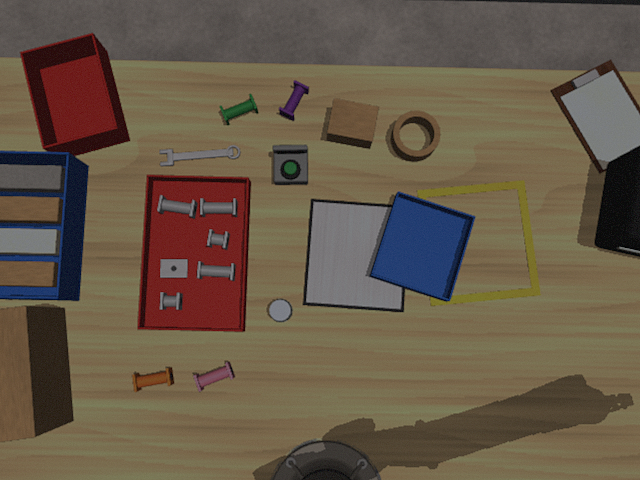

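View pics/side0.png

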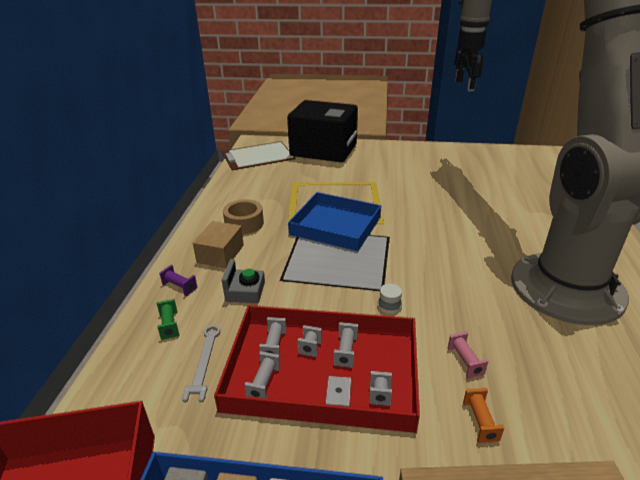

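Top view: the blue tray at (422,246) lies across the plate (355,255) and the bay (478,243). The red crate holding parts is at (195,253). There are candidate long spacers at (177,206), (218,207) and (215,271), shorts at (217,239) and (171,300), and the shim at (173,268). The button is at (291,169). Next I measure.

```bash
cat >> h.py <<'E'
def blue(c):
    hsv=cv2.cvtColor(c['pixels'],cv2.COLOR_RGB2HSV); m=((hsv[...,0]>100)&(hsv[...,0]<125)&(hsv[...,1]>130)).astype(np.uint8); return m
def rect(pts):
    r=cv2.minAreaRect((np.asarray(pts,np.float32)*1000)); return r
def tray(c):
    m=blue(c); m[:,:150]=0; m[:,600:]=0
    n,l,s,_=cv2.connectedComponentsWithStats(m); k=1+np.argmax(s[1:,4]); m=l==k
    w=cloud(c)
    sel=m&(w[...,2]>.03)&(w[...,2]<.05)
    cn=max(cv2.findContours(m.astype(np.uint8),0,2)[0],key=cv2.contourArea)
    hull=cv2.convexHull(cn)[:,0]
    return rect(w[sel][:,:2]),np.median(w[sel][:,2]),m,w,cn,hull
E
python3 - <<'E'
from h import *
c=cam('top')
r,z,m,w,cn,hull=tray(c); print('tray rim depth',r,z)
# outline ray onto rim plane where rim is silhouette
a=cv2.approxPolyDP(hull.reshape(-1,1,2),6,True)[:,0]; print(a.tolist()); print([ray(c,*p,.04)[:2].round(4).tolist() for p in a])
hsv=cv2.cvtColor(c['pixels'],cv2.COLOR_RGB2HSV)
y=((hsv[...,0]>20)&(hsv[...,0]<34)&(hsv[...,1]>140)).astype(np.uint8); y[:150]=0;y[320:]=0;y[:,:400]=0;y[:,560:]=0
print('yellow',y.sum()); pts=np.argwhere(y)
P=np.array([ray(c,u,v,0)[:2] for v,u in pts]); print(P.min(0),P.max(0)); print(rect(P))
# black rim
g=c['pixels'].max(2)<45
k=g.astype(np.uint8); k[:190]=0;k[320:]=0;k[:,:295]=0;k[:,415:]=0
P=np.array([ray(c,u,v,0)[:2] for v,u in np.argwhere(k)]); print('rim',len(P),rect(P),P.min(0),P.max(0))
cv2.imwrite('pics/mask0.png',np.hstack([y*255,k*255])[150:320])
save(c,'crate0',(135,165,305,335),4)
E
```

```text
tray rim depth ((528.7520751953125, -198.843017578125), (177.00599670410156, 191.47865295410156), 72.76168060302734) 0.03973012516172325
[[398, 192], [474, 216], [449, 300], [370, 275]]
[[0.6433, -0.145], [0.5942, -0.309], [0.413, -0.2537], [0.4625, -0.0861]]
yellow 2410
[ 0.40279467 -0.46222407] [ 0.74357221 -0.15473801]
((587.0249633789062, -308.88323974609375), (347.67132568359375, 268.69287109375), 6.85888671875)
rim 786 ((521.2041625976562, -69.973876953125), (239.87136840820312, 259.6282043457031), 87.50101470947266) [ 0.38818655 -0.18625158] [0.64743019 0.05529569]
```

View pics/crate0.png

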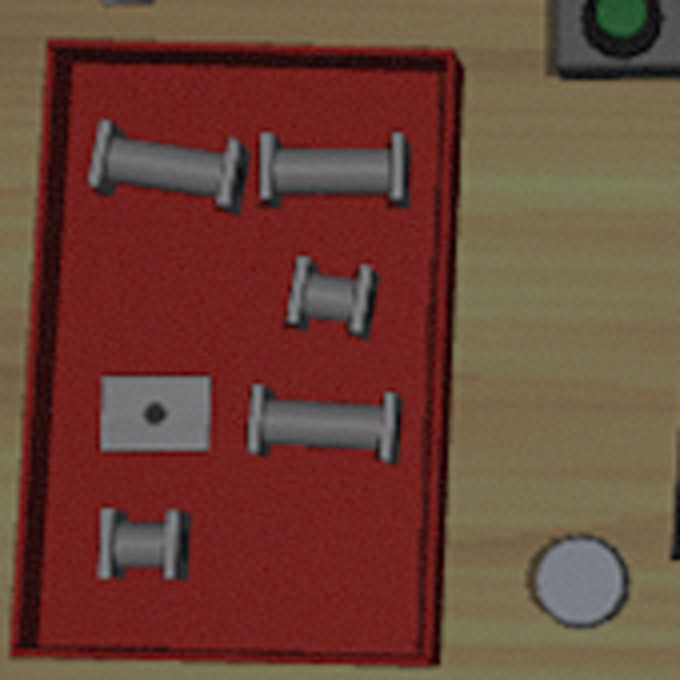

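```bash
python3 -c "
import cv2;a=cv2.imread('pics/mask0.png');cv2.imwrite('pics/mask1.png',a[:,280:1080][:,:800])"
```

```text
(no output)
```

View pics/mask1.png

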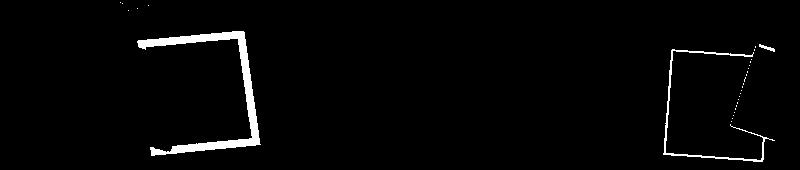

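The crop confirms the long spacers in full-image pixels: (177,206), (218,207) and (215,271), each about 76 mm long. The ones at (217,239) and (171,300) are shorts. The green, purple, orange and pink look-alikes are outside the crate. So three longs are present.

```bash
cat > fit.py <<'E'
from h import *
def fl(P):
    vx,vy,x0,y0=cv2.fitLine((np.asarray(P,np.float32)*1000),cv2.DIST_HUBER,0,.01,.01).ravel(); return np.array([x0,y0]),np.array([vx,vy])
def ymask(c):
    hsv=cv2.cvtColor(c['pixels'],cv2.COLOR_RGB2HSV)
    y=((hsv[...,0]>20)&(hsv[...,0]<34)&(hsv[...,1]>140)).astype(np.uint8); y[:150]=0;y[320:]=0;y[:,:400]=0;y[:,560:]=0; return y
def kmask(c):
    k=(c['pixels'].max(2)<60).astype(np.uint8); k[:190]=0;k[320:]=0;k[:,:295]=0;k[:,425:]=0;return k
def seg(c,m,x0,y0,x1,y1):
    q=np.argwhere(m[y0:y1,x0:x1])+[y0,x0]; P=[ray(c,u,v,0)[:2] for v,u in q]; p,d=fl(P); 
    a=np.degrees(np.arctan2(d[1],d[0]))%180; return p,d,a,len(q)
def inter(A,B):
    t=np.linalg.solve(np.stack([A[1],-B[1]],1),B[0]-A[0]); return A[0]+A[1]*t[0]
def offs(A,p):  # signed distance from line
    n=np.array([-A[1][1],A[1][0]]); return n@(p-A[0]),n
E
python3 - <<'E'
from fit import *
c=cam('top')
y=ymask(c);k=kmask(c)
yt=seg(c,y,440,175,512,200); yr=seg(c,y,522,195,542,285); yb=seg(c,y,455,285,525,312)
kt=seg(c,k,320,195,385,210);kl=seg(c,k,300,210,316,297);kb=seg(c,k,312,297,398,318)
for n,s in zip(['yt','yr','yb','kt','kl','kb'],[yt,yr,yb,kt,kl,kb]): print(n,s[0].round(1),s[2].round(2),s[3])
for T,R,B in((yt,yr,yb),(kt,kl,kb)):
    a,b=inter(T,R),inter(R,B); print('corner',a,b,np.linalg.norm(a-b), (a+b)/2, np.degrees(np.arctan2(*(a-b)[::-1])))
# crate parts
w=cloud(c); hsv=cv2.cvtColor(c['pixels'],cv2.COLOR_RGB2HSV)
m=((hsv[...,1]<90)&(c['pixels'].max(2)>50)).astype(np.uint8); m[:185]=0;m[320:]=0;m[:,:148]=0;m[:,243:]=0
n,l,s,ce=cv2.connectedComponentsWithStats(m)
for i in range(1,n):
    if s[i,4]<60: continue
    pw=w[l==i]; zt=np.nanpercentile(pw[:,2],[5,50,97])
    q=np.argwhere(l==i); P=np.array([ray(c,u,v,.04)[:2] for v,u in q]); print(ce[i].round(),s[i,4],'z',zt.round(4),[np.round(t,1) for t in rect(P)])
for nm,(a,b) in dict(btn=(291,169),tin=(280,310)).items(): print(nm,w[b,a])
print(c['range_z'][150:155,500:503])
# crate box rim
m=((hsv[...,0]<8)|(hsv[...,0]>172))&(hsv[...,1]>120); m[:160]=0; m[340:]=0;m[:,:130]=0;m[:,256:]=0
s=m&(w[...,2]>.038)&(w[...,2]<.052); print('crate',rect(w[s][:,:2]),np.median(w[s][:,2]))
E
```

```text
yt [ 664.1 -323.5] 96.86 544
yr [ 548.8 -440.2] 6.0 667
yb [ 425.6 -351.5] 96.9 544
kt [625.4 -48. ] 87.01 144
kl [511.1  47.4] 176.97 209
kb [395.2 -56.8] 86.93 211
corner [ 676.5614 -426.7768] [ 437.7447 -451.8749] 240.13191 [ 557.1531  -439.32587] 5.9993987
corner [630.0064   41.12811] [401.0739    53.265083] 229.25398 [515.54016   47.196594] -3.034724
[176. 206.] 439 z [0.0253 0.0348 0.0446] [array([603.2, 330.9]), array([80.3, 35.6]), np.float64(82.2)]
[217. 207.] 439 z [0.0263 0.0348 0.0443] [array([604.1, 242.9]), array([34.9, 75.6]), np.float64(1.3)]
[217. 239.] 254 z [0.0276 0.0368 0.0455] [array([533.9, 240.9]), array([41.1, 37. ]), np.float64(83.1)]
[173. 268.] 514 z [0.0057 0.0106 0.016 ] [array([468.9, 330.4]), array([38.2, 57.8]), np.float64(1.2)]
[215. 271.] 444 z [0.0261 0.0349 0.0446] [array([465.4, 241.1]), array([80.1, 36.2]), np.float64(87.7)]
[169. 301.] 268 z [0.0262 0.0366 0.046 ] [array([400.3, 335.2]), array([35.6, 43.1]), np.float64(1.1)]
btn [0.68444881 0.08649663 0.05775002]
tin [0.3849103  0.1022285  0.04592267]
[[1.3586582 1.3551538 1.3635482]
 [1.3566642 1.3580625 1.3585752]
 [1.3613955 1.3560076 1.358681 ]
 [1.3567075 1.3616964 1.3563671]
 [1.357172  1.3557788 1.3515902]]
crate ((504.6279296875, 288.795654296875), (220.3619842529297, 329.04376220703125), 89.79141235351562) 0.045084776078813005
```

```bash
cat > go.py <<'E'
from h import *
from scipy.spatial.transform import Rotation as R
def st():
    o=bot.get_obs(); q=o['tool_rot']; r=R.from_quat([q[1],q[2],q[3],q[0]]); return o,r
def plan(x,y,z,phi):
    "phi deg = tool x heading; tool y heading = phi-90, z down. prints shift and turn fractions"
    o,r=st(); X=np.array([np.cos(np.radians(phi)),np.sin(np.radians(phi)),0]); Z=np.array([0,0,-1.]); Y=np.cross(Z,X)
    T=R.from_matrix(np.stack([X,Y,Z],1)); d=r.as_matrix().T@(np.array([x,y,z])-o['eef_pos']); v=(r.inv()*T).as_rotvec()
    print('t',round(o['t'],2),'pos',o['eef_pos'].round(4),'phi',round(np.degrees(np.arctan2(*r.as_matrix()[:2,0][::-1])),1),'F',o['contact_force'].round(1),'w',round(o['gripper_width'],3))
    print('shift',(d/.4).round(4).tolist(),'turn',(v/2/np.pi).round(4).tolist(),'mm',np.linalg.norm(d).round(3)*1000)
E
python3 -c "
from go import *
plan(.6186,-.2266,.20,72.8)"
```

```text
t 0.2 pos [ 0.1799 -0.6503  0.2307] phi 15.5 F [-0.1  0.5 -0.7] w 0.999
shift [1.3395, -0.7284, 0.0775] turn [-0.0002, -0.0001, -0.1593] mm 611.0
```

Call:
play_rows:
  motion:
    - [[0.12,-0.06,0.01],[0,0,-0.015]]
    - [[0.24,-0.12,0.02],[0,0,-0.03]]
    - [[0.36,-0.18,0.03],[0,0,-0.05]]
    - [[0.48,-0.24,0.03],[0,0,-0.065]]
    - [[0.6,-0.31,0.03],[0,0,-0.08]]
    - [[0.72,-0.38,0.03],[0,0,-0.1]]
    - [[0.84,-0.45,0.03],[0,0,-0.12]]
    - [[0.95,-0.5,0.03],[0,0,-0.14]]
  fingers: 50
  grip_force: 40

```text
t: 1.0
eef_pos: [0.4712, -0.3747, 0.219]
tool_rot: [-0.001, 0.838, 0.546, 0.0]
contact_force: [1.0, -1.0, -0.4]
gripper_width: 0.585
```

```bash
python3 -c "
from go import *
plan(.6186,-.2266,.10,72.8)"
```

```text
t 1.0 pos [ 0.4712 -0.3747  0.219 ] phi 66.1 F [ 1.  -1.  -0.4] w 0.585
shift [0.4875, 0.1874, 0.2975] turn [-0.0001, -0.0001, -0.0185] mm 240.0
```

Call:
play_rows:
  motion:
    - [[0.12,0.05,0.05],[0,0,-0.01]]
    - [[0.24,0.1,0.1],[0,0,-0.0185]]
    - [[0.36,0.14,0.18],[0,0,-0.0185]]
    - [[0.45,0.18,0.25],[0,0,-0.0185]]
    - [[0.4875,0.1874,0.3],[0,0,-0.0185]]
    - [[0.4875,0.1874,0.3],[0,0,-0.0185]]

```text
t: 1.6
eef_pos: [0.619, -0.219, 0.0942]
tool_rot: [-0.005, 0.802, 0.597, -0.0]
contact_force: [-0.4, 0.2, -1.3]
gripper_width: 0.589
```

```bash
python3 -c "
from go import *
plan(.6186,-.2266,.012,72.8)
c=cam('top');save(c,'top1');s=cam('side');save(s,'side1',(200,130,440,310),3)"
```

```text
t 1.6 pos [ 0.619  -0.219   0.0942] phi 73.3 F [-0.4  0.2 -1.3] w 0.589
shift [-0.0195, 0.0061, 0.2053] turn [-0.0012, -0.0008, 0.0013] mm 83.0
```

View pics/side1.png

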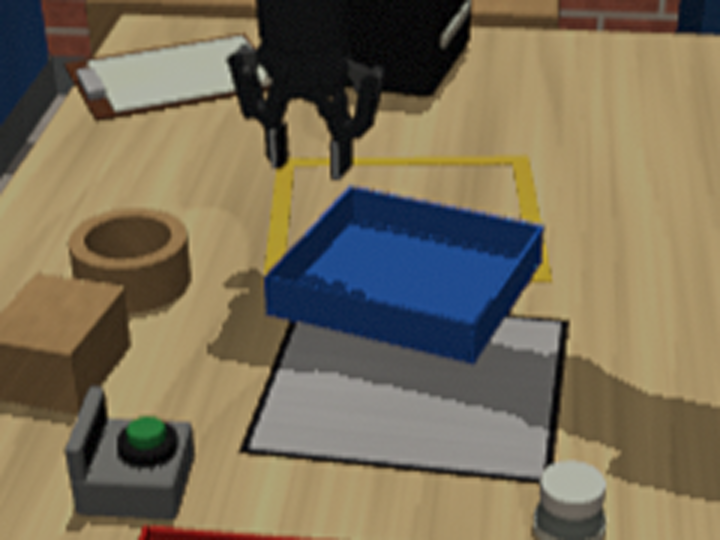

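The open fingers straddle the far (+x) wall of the tray, with its rim at about (305,230) in the crop. Next I descend and grip.

Call:
play_rows:
  motion:
    - [[-0.0195,0.006,0.03],[-0.001,-0.001,-0.001]]
    - [[-0.0195,0.006,0.09],[-0.001,-0.001,-0.001]]
    - [[-0.0195,0.006,0.15],[-0.001,-0.001,-0.001]]
    - [[-0.0195,0.006,0.19],[-0.001,-0.001,-0.001]]
    - [[-0.0195,0.006,0.205],[-0.001,-0.001,-0.001]]
    - [[-0.0195,0.006,0.205],[-0.001,-0.001,-0.001]]

```text
t: 2.3
eef_pos: [0.6174, -0.2346, 0.0154]
tool_rot: [0.003, 0.803, 0.596, -0.002]
contact_force: [-0.5, 0.3, 0.2]
gripper_width: 0.584
```

Call:
play_rows:
  motion:
    - [[0,0,0],[0,0,0]]
    - [[0,0,0],[0,0,0]]
    - [[0,0,0],[0,0,0]]
    - [[0,0,0],[0,0,0]]
    - [[0,0,0],[0,0,0]]
    - [[0,0,0],[0,0,0]]
    - [[0,0,0],[0,0,0]]
  fingers: 0
  grip_force: 40

```text
t: 3.0
eef_pos: [0.6182, -0.2348, 0.0164]
tool_rot: [0.003, 0.803, 0.596, -0.001]
contact_force: [-0.4, 0.6, 4.5]
gripper_width: 0.039
```

```bash
python3 -c "
from go import *
plan(.6186,-.2266,.012,72.8)
r=tray(cam('top'))[0];print(r)"
```

```text
t 3.0 pos [ 0.6182 -0.2348  0.0164] phi 73.2 F [-0.4  0.6  4.5] w 0.039
shift [0.0199, -0.0049, 0.0109] turn [0.0006, 0.0009, 0.0011] mm 9.0
((528.7178344726562, -198.56625366210938), (176.27403259277344, 191.35536193847656), 72.8956527709961)
```

```bash
python3 -c "
from go import *
plan(.6055,-.0725,.0164,87.3)"
```

```text
t 3.05 pos [ 0.6182 -0.2347  0.0164] phi 73.2 F [-0.2 -0.2  5.5] w 0.033
shift [0.3791, -0.1476, -0.0028] turn [0.0005, 0.001, -0.0392] mm 163.0
```

Call:
play_rows:
  motion:
    - [[0.02,-0.008,0],[0,0,-0.002]]
    - [[0.045,-0.018,0],[0,0,-0.005]]
    - [[0.07,-0.027,0],[0,0,-0.008]]
    - [[0.1,-0.038,0],[0,0,-0.011]]
    - [[0.13,-0.05,0],[0,0,-0.014]]
    - [[0.16,-0.061,0],[0,0,-0.017]]
    - [[0.185,-0.072,0],[0,0,-0.019]]
    - [[0.2,-0.077,0],[0,0,-0.02]]

```text
t: 3.85
eef_pos: [0.612, -0.1485, 0.0164]
tool_rot: [0.004, 0.763, 0.647, -0.002]
contact_force: [0.6, -6.6, 5.5]
gripper_width: 0.036
```

```bash
python3 -c "
from go import *
plan(.6055,-.0725,.0164,87.3)
r=tray(cam('top'))[:2];print(r)
save(cam('side'),'side2',(200,130,440,310),3)"
```

```text
t 3.85 pos [ 0.612  -0.1485  0.0164] phi 80.6 F [ 0.6 -6.6  5.5] w 0.036
shift [0.1847, -0.047, -0.0017] turn [0.0005, 0.0012, -0.0187] mm 76.0
(((518.0703735351562, -126.11319732666016), (175.6270751953125, 190.54905700683594), 81.48340606689453), np.float64(0.039842543196187186))
```

View pics/side2.png

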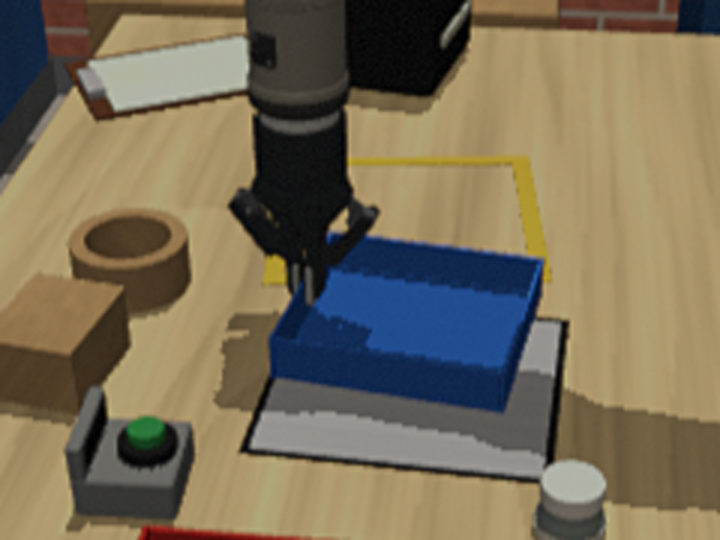

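The tray slid flat, at (400,310) in the crop, and moved with the gripper. I carry on to the plate centre.

Call:
play_rows:
  motion:
    - [[0.02,-0.005,0],[0,0,-0.002]]
    - [[0.045,-0.012,0],[0,0,-0.005]]
    - [[0.075,-0.019,0],[0,0,-0.008]]
    - [[0.105,-0.027,0],[0,0,-0.011]]
    - [[0.135,-0.035,0],[0,0,-0.013]]
    - [[0.16,-0.042,0],[0,0,-0.015]]
    - [[0.178,-0.046,0],[0,0,-0.0155]]
    - [[0.185,-0.047,0],[0,0,-0.0155]]

```text
t: 4.75
eef_pos: [0.6054, -0.0706, 0.0164]
tool_rot: [0.004, 0.729, 0.684, -0.002]
contact_force: [-0.1, -6.9, 7.6]
gripper_width: 0.036
```

```bash
python3 -c "
from go import *
plan(.6055,-.0725,.0164,86.1)
r=tray(cam('top'))[:2];print(r)"
```

```text
t 4.75 pos [ 0.6054 -0.0706  0.0164] phi 86.3 F [-0.1 -6.9  7.6] w 0.036
shift [-0.0047, 0.0004, -0.0] turn [0.0005, 0.0012, 0.0006] mm 2.0
(((509.7292785644531, -58.29411315917969), (174.07057189941406, 190.35919189453125), 87.28842163085938), np.float64(0.04031705815683084))
```

Tray at (0.5097,-0.0583), −2.7° against the plate at (0.510,-0.059), −3.0°. I release it, retreat and check.

Call:
play_rows:
  motion:
    - [[0,0,0],[0,0,0]]
    - [[0,0,0],[0,0,0]]
    - [[0,0,0],[0,0,0]]
    - [[0,0,0],[0,0,0]]
    - [[0,0,-0.1],[0,0,0]]
    - [[0,0,-0.2],[0,0,0]]
    - [[0,0,-0.3],[0,0,0]]
    - [[0,0,-0.4],[0,0,0]]
  fingers: 45

```text
t: 5.6
eef_pos: [0.6046, -0.0689, 0.1777]
tool_rot: [0.003, 0.729, 0.684, -0.002]
contact_force: [1.2, -0.2, -0.8]
gripper_width: 0.525
```

```bash
python3 -c "
from go import *
c=cam('top');r=tray(c)[:2];print(r);save(c,'top3')
s=cam('side');save(s,'side3',(200,230,300,310),6)
for C in (c,s):
    hsv=cv2.cvtColor(C['pixels'],cv2.COLOR_RGB2HSV); m=((hsv[...,0]>45)&(hsv[...,0]<85)&(hsv[...,1]>100)).astype(np.uint8)
    u,v=(291,169) if C is c else (249,274)
    n,l,st_,ce=cv2.connectedComponentsWithStats(m); k=l[v,u]; print(k,ce[k],st_[k]); w=cloud(C); print('med xyz',np.nanmedian(w[l==k],0), ray(C,*ce[k],.06))
w=cloud(c)
for v in range(140,192,6): print(v,[round(float(x),3) for x in w[v,291]],[round(float(x),3) for x in w[v,277]])
plan(.684,.086,.16,0)"
```

```text
(((509.9239501953125, -57.68058776855469), (173.64450073242188, 190.75267028808594), 87.26896667480469), np.float64(0.04021069412414924))
14 [289.92957746 167.85211268] [284 162  13  14 142]
med xyz [0.68677251 0.08868949 0.05732217] [0.68633804 0.08874404 0.06      ]
17 [248.31707317 273.92682927] [242 269  14  11 123]
med xyz [0.6856473  0.09501699 0.05627819] [0.6839221  0.10063795 0.06      ]
140 [0.767, 0.091, -0.004] [0.765, 0.122, -0.001]
146 [0.734, 0.088, 0.06] [0.733, 0.117, 0.063]
152 [0.725, 0.088, 0.047] [0.723, 0.118, 0.049]
158 [0.715, 0.088, 0.035] [0.713, 0.118, 0.037]
164 [0.696, 0.087, 0.056] [0.701, 0.118, 0.035]
170 [0.682, 0.086, 0.059] [0.686, 0.118, 0.038]
176 [0.67, 0.086, 0.053] [0.674, 0.117, 0.036]
182 [0.664, 0.087, 0.022] [0.662, 0.118, 0.028]
188 [0.657, 0.088, -0.005] [0.655, 0.119, -0.001]
t 5.7 pos [ 0.6087 -0.0687  0.1824] phi 86.3 F [0.7 0.4 0.9] w 0.53
shift [0.3984, 0.1624, 0.0554] turn [0.0025, -0.0007, 0.2398] mm 174.0
```

View pics/top3.png

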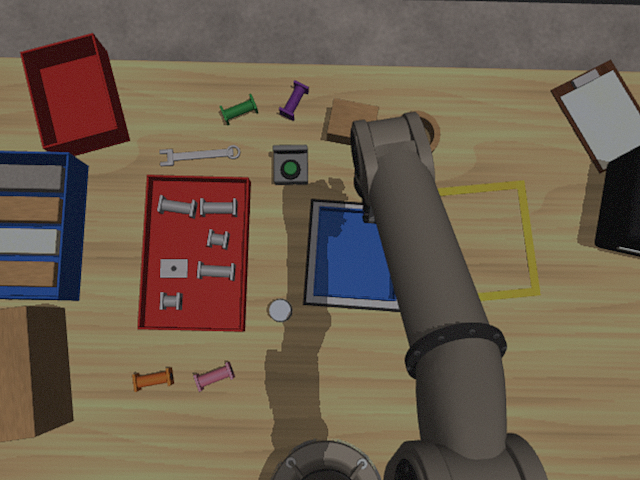

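View pics/side3.png

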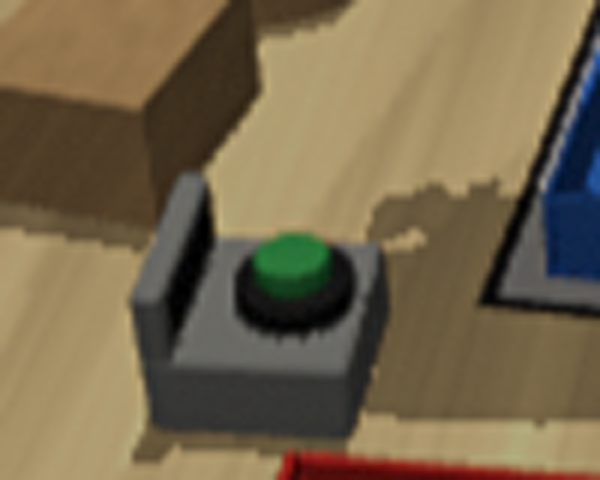

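The top view shows the tray (350,255) inside the plate outline. The button is at (290,168), and both views put its top at about (0.686, 0.088, 0.057). The display top is only about 6 mm higher, so shut fingers can press in the present orientation.

```bash
python3 -c "
from go import *
plan(.686,.088,.085,86.3)"
```

```text
t 5.7 pos [ 0.6087 -0.0687  0.1824] phi 86.3 F [0.7 0.4 0.9] w 0.53
shift [0.405, 0.1647, 0.2429] turn [0.0021, 0.0011, 0.0001] mm 200.0
```

Call:
play_rows:
  motion:
    - [[0.1,0.04,0],[0,0,0]]
    - [[0.2,0.08,0],[0,0,0]]
    - [[0.3,0.12,0.05],[0,0,0]]
    - [[0.38,0.155,0.12],[0.002,0.001,0]]
    - [[0.405,0.165,0.2],[0.002,0.001,0]]
    - [[0.405,0.165,0.24],[0.002,0.001,0]]
    - [[0.405,0.165,0.24],[0.002,0.001,0]]
    - [[0.405,0.165,0.24],[0.002,0.001,0]]
  fingers: 0

```text
t: 6.5
eef_pos: [0.6861, 0.0861, 0.0865]
tool_rot: [0.001, 0.73, 0.683, -0.0]
contact_force: [0.9, 0.1, 0.9]
gripper_width: 0.001
```

```bash
python3 -c "
from go import *
plan(.686,.088,.052,86.3)
save(cam('side'),'side4',(190,180,310,310),5)"
```

```text
t 6.5 pos [0.6861 0.0861 0.0865] phi 86.2 F [0.9 0.1 0.9] w 0.001
shift [0.0048, -0.0006, 0.0863] turn [0.0001, 0.0003, -0.0002] mm 35.0
```

View pics/side4.png

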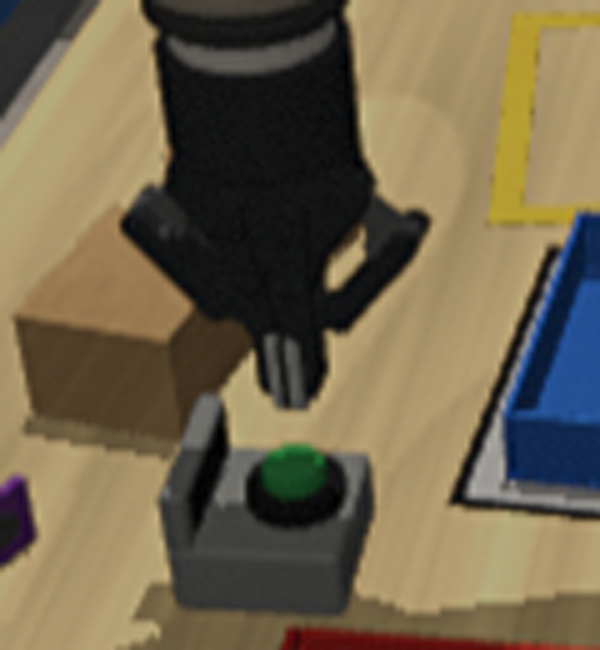

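The fingertips at (290,400) in the crop are right above the button (293,470). Press.

Call:
play_rows:
  motion:
    - [[0.004,0,0.04],[0,0,0]]
    - [[0.004,0,0.07],[0,0,0]]
    - [[0.004,0,0.08],[0,0,0]]
    - [[0.004,0,0.086],[0,0,0]]
    - [[0.004,0,0.09],[0,0,0]]
    - [[0.004,0,0.092],[0,0,0]]

```text
t: 7.15
eef_pos: [0.6867, 0.0872, 0.0511]
tool_rot: [0.001, 0.73, 0.683, -0.0]
contact_force: [-5.9, -2.9, 9.2]
gripper_width: -0.002
```

```bash
python3 -c "
from go import *
plan(.686,.088,.049,86.3)
r=tray(cam('top'))[:2];print(r)"
```

```text
t 7.15 pos [0.6867 0.0872 0.0511] phi 86.2 F [-5.9 -2.9  9.2] w -0.002
shift [0.0019, -0.0018, 0.0053] turn [0.0002, 0.0004, -0.0003] mm 2.0
(((479.2718811035156, 16.370534896850586), (29.541004180908203, 122.29216003417969), 87.2147216796875), np.float64(0.04025764381925634))
```

Contact force is 9 N with the tip at z 0.051, so the button is fully down. Lift and verify the tray.

Call:
play_rows:
  motion:
    - [[0,0,-0.06],[0,0,0]]
    - [[0,0,-0.16],[0,0,0]]
    - [[0,0,-0.28],[0,0,0]]
    - [[-0.05,-0.02,-0.38],[0,0,0]]
    - [[0.05,-0.1,-0.4],[0,0,0]]
    - [[0.15,-0.15,-0.4],[0,0,0]]
    - [[0.25,-0.2,-0.4],[0,0,0]]
    - [[0.35,-0.2,-0.4],[0,0,0]]
  fingers: 60

```text
t: 8.0
eef_pos: [0.6136, 0.2354, 0.2117]
tool_rot: [0.001, 0.729, 0.684, 0.0]
contact_force: [1.1, 0.4, -0.3]
gripper_width: 0.703
```

```bash
python3 -c "
from go import *
c=cam('top');r=tray(c)[:2];print(r);save(c,'top5');save(cam('side'),'side5')
plan(.604,.243,.15,180)"
```

```text
(((510.3348388671875, -57.63434600830078), (174.67889404296875, 191.65786743164062), 87.12275695800781), np.float64(0.04019299041036428))
t 8.1 pos [0.6138 0.2417 0.2117] phi 86.8 F [-0.5 -0.1 -1. ] w 0.705
shift [0.0014, -0.0248, 0.1542] turn [0.0007, -0.0002, -0.259] mm 62.0
```

View pics/top5.png

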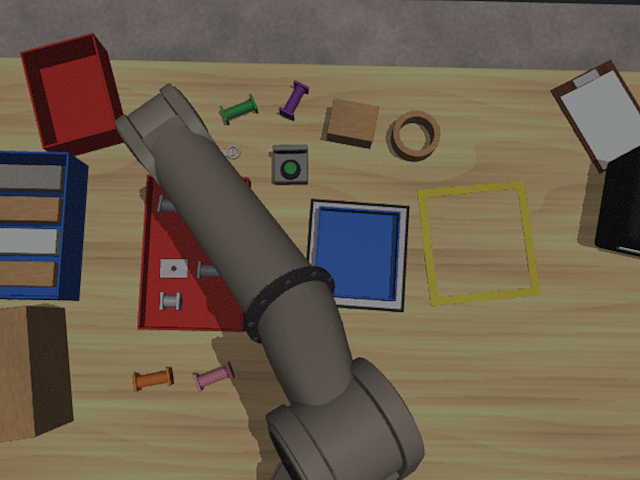

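View pics/side5.png

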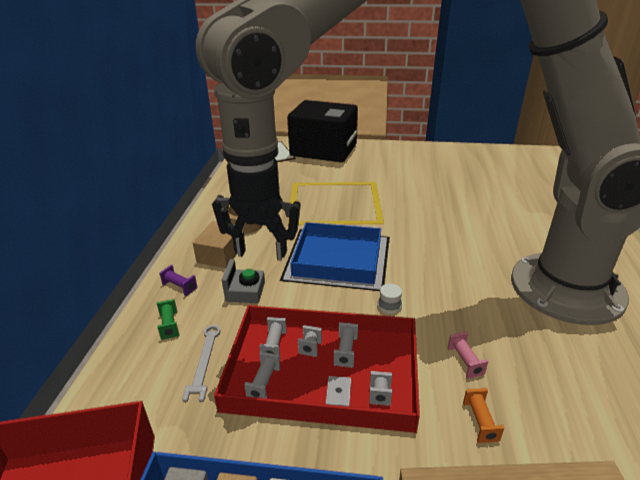

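The tray stands squarely inside the plate, and the bay is fully visible now. Next I refine the bay, and the spacers from the side view.

```bash
python3 - <<'E'
from fit import *
c=cam('top'); y=ymask(c)
cn=max(cv2.findContours(y,0,2)[0],key=cv2.contourArea)[:,0]
P=[ray(c,u,v,0)[:2] for u,v in cn]; print('bay outer',rect(P))
inn=1-y; n,l,s,ce=cv2.connectedComponentsWithStats(inn,connectivity=4); k=l[243,478]
q=np.argwhere(l==k);P=[ray(c,u,v,0)[:2] for v,u in q]; print('bay inner',rect(P))
s=cam('side'); w=cloud(s); hsv=cv2.cvtColor(s['pixels'],cv2.COLOR_RGB2HSV)
for nm,(x,yy,a) in dict(A=(.603,.331,82.2),B=(.604,.243,91.3),C=(.465,.241,87.7)).items():
    d=np.array([np.cos(np.radians(a)),np.sin(np.radians(a))]); nrm=np.array([-d[1],d[0]])
    rel=w[...,:2]-[x,yy]; t=rel@d; b=rel@nrm
    m=(abs(t)<.028)&(abs(b)<.022)&(w[...,2]>.024)&(w[...,2]<.05)
    M=(abs(t)<.05)&(abs(b)<.03)&(w[...,2]>.024)&(w[...,2]<.05)&(hsv[...,1]<100)
    print(nm,m.sum(),'tube perp med',np.median(b[m&(hsv[...,1]<100)]),'tube top z',np.percentile(w[...,2][m],95),'len range',np.percentile(t[M],[2,98]),'uv',proj(s,[x,yy,.023]))
s2=cam('side');save(s2,'side6',(215,305,425,430),3.5)
E
```

```text
bay outer ((543.659912109375, -327.1041564941406), (257.5619812011719, 242.1973419189453), 6.703322887420654)
bay inner ((543.5233764648438, -327.384033203125), (223.3468017578125, 207.2211151123047), 6.7169575691223145)
A 347 tube perp med 0.0018951565430291447 tube top z 0.03661435643180707 len range [-0.04909398  0.04006429] uv (np.float64(263.7451902003808), np.float64(375.17800195944073))
B 251 tube perp med 0.0022729367426491797 tube top z 0.03699594085210778 len range [-0.03656299  0.03822494] uv (np.float64(273.25692240042844), np.float64(338.43036332475396))
C 269 tube perp med -0.00044088275984718975 tube top z 0.036690329488417106 len range [-0.03459068  0.04099389] uv (np.float64(346.59298617784384), np.float64(343.4393684566284))
```

View pics/side6.png

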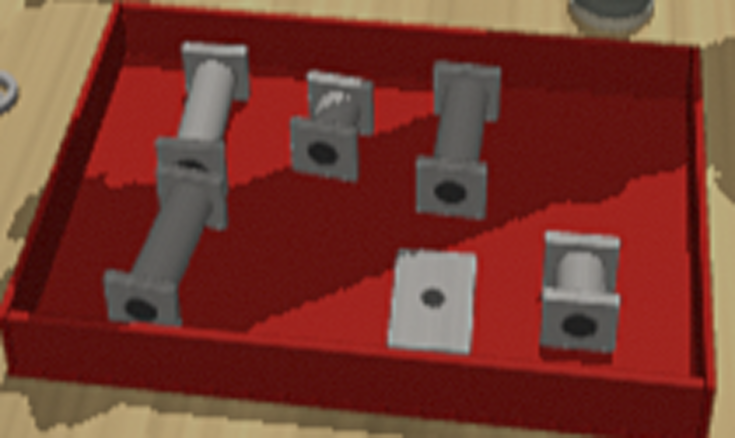

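The side crop shows the three longs at (205,105), (170,240) and (460,140), the shorts at (335,125) and (580,290), and the shim at (430,300). Tube tops measure about 0.036 in both views, which agrees with the text. I take B (0.603, 0.243) first.

```bash
python3 -c "
from go import *
plan(.603,.243,.06,91.3)"
```

```text
t 8.25 pos [0.6162 0.2325 0.2107] phi 86.2 F [ 0.3 -0.2  0.5] w 0.701
shift [0.0249, -0.0354, 0.3766] turn [0.0003, 0.0004, -0.0142] mm 152.0
```

Call:
play_rows:
  motion:
    - [[0.02,-0.035,0.1],[0,0,-0.007]]
    - [[0.025,-0.035,0.2],[0,0,-0.014]]
    - [[0.025,-0.035,0.3],[0,0,-0.014]]
    - [[0.025,-0.035,0.36],[0,0,-0.014]]
    - [[0.025,-0.035,0.376],[0,0,-0.014]]
    - [[0.025,-0.035,0.376],[0,0,-0.014]]
  fingers: 48

```text
t: 8.85
eef_pos: [0.6033, 0.2415, 0.0596]
tool_rot: [0.001, 0.7, 0.714, -0.001]
contact_force: [1.0, 0.4, 0.4]
gripper_width: 0.562
```

```bash
python3 -c "
from go import *
plan(.603,.243,.008,91.3)"
```

```text
t 8.85 pos [0.6033 0.2415 0.0596] phi 91.1 F [1.  0.4 0.4] w 0.562
shift [0.0042, -0.0009, 0.129] turn [0.0001, 0.0006, -0.0005] mm 52.0
```

Call:
play_rows:
  motion:
    - [[0.003,0,0.04],[0,0,0]]
    - [[0.003,0,0.08],[0,0,0]]
    - [[0.003,0,0.11],[0,0,0]]
    - [[0.003,0,0.128],[0,0,0]]
    - [[0.003,0,0.128],[0,0,0]]

```text
t: 9.35
eef_pos: [0.6024, 0.2421, 0.0069]
tool_rot: [0.001, 0.7, 0.714, -0.002]
contact_force: [0.3, 0.4, 0.3]
gripper_width: 0.563
```

Call:
play_rows:
  motion:
    - [[0,0,0],[0,0,0]]
    - [[0,0,0],[0,0,0]]
    - [[0,0,0],[0,0,0]]
    - [[0,0,0],[0,0,0]]
    - [[0,0,0],[0,0,0]]
    - [[0,0,0],[0,0,0]]
  fingers: 0
  grip_force: 70

```text
t: 9.95
eef_pos: [0.6031, 0.2425, 0.0077]
tool_rot: [0.001, 0.7, 0.714, -0.001]
contact_force: [0.8, -0.2, 5.8]
gripper_width: 0.257
```

Call:
play_rows:
  motion:
    - [[0,0,-0.04],[0,0,0]]
    - [[0,0,-0.1],[0,0,0]]
    - [[0,0,-0.16],[0,0,0]]
    - [[0,0,-0.2],[0,0,0]]
    - [[0,0,-0.22],[0,0,0]]

```text
t: 10.45
eef_pos: [0.6035, 0.2431, 0.0976]
tool_rot: [0.002, 0.7, 0.714, -0.001]
contact_force: [0.7, -0.1, -1.9]
gripper_width: 0.258
```

```bash
python3 -c "
from go import *
plan(.4673,-.0146,.095,87.2)
save(cam('side'),'side7',(200,200,430,430),2.6)
print(tray(cam('top'))[0])"
```

```text
t 10.45 pos [0.6035 0.2431 0.0976] phi 91.1 F [ 0.7 -0.1 -1.9] w 0.258
shift [-0.6373, -0.3533, 0.008] turn [0.0002, 0.0005, 0.0109] mm 291.0
((509.6383056640625, -57.52796173095703), (174.846435546875, 190.125244140625), 87.22865295410156)
```

View pics/side7.png

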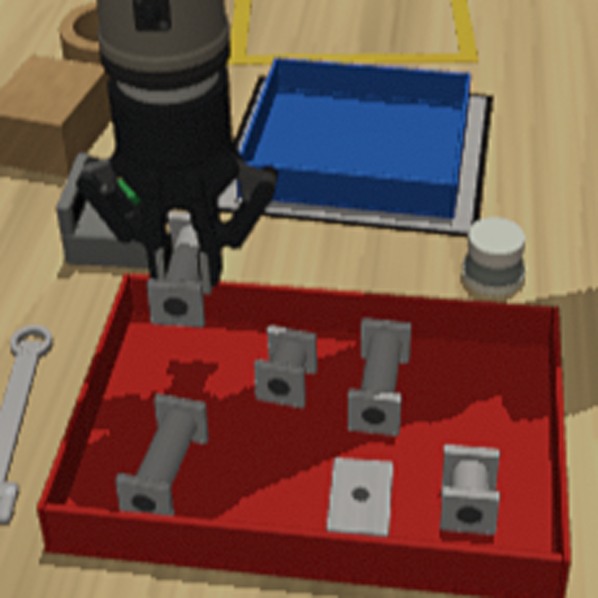

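Spacer B hangs level in the grip at (180,270), and the tray is in place. Carry it to the tray.

Call:
play_rows:
  motion:
    - [[-0.05,-0.03,0],[0,0,0.002]]
    - [[-0.13,-0.075,0],[0,0,0.004]]
    - [[-0.23,-0.13,0],[0,0,0.006]]
    - [[-0.33,-0.185,0],[0,0,0.008]]
    - [[-0.43,-0.24,0],[0,0,0.01]]
    - [[-0.53,-0.295,0],[0,0,0.011]]
    - [[-0.6,-0.335,0.005],[0,0,0.011]]
    - [[-0.637,-0.353,0.008],[0,0,0.011]]

```text
t: 11.35
eef_pos: [0.4641, -0.0181, 0.0929]
tool_rot: [0.001, 0.726, 0.688, -0.003]
contact_force: [0.2, -0.4, -1.6]
gripper_width: 0.255
```

```bash
python3 -c "
from go import *
plan(.4673,-.0146,.010,87.2)
save(cam('side'),'side8',(250,180,430,310),4)
"
```

```text
t 11.35 pos [ 0.4641 -0.0181  0.0929] phi 87.0 F [ 0.2 -0.4 -1.6] w 0.255
shift [0.0101, 0.0082, 0.2071] turn [-0.0004, 0.0008, -0.0006] mm 83.0
```

View pics/side8.png

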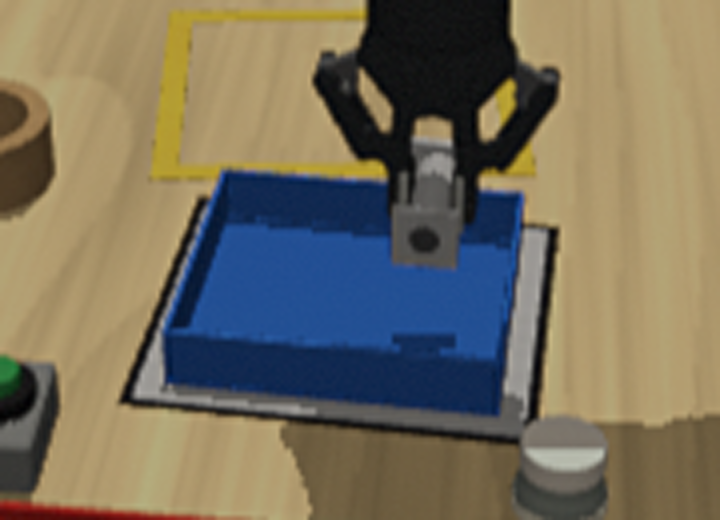

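Call:
play_rows:
  motion:
    - [[0.008,0.008,0.03],[0,0,0]]
    - [[0.008,0.008,0.09],[0,0,0]]
    - [[0.008,0.008,0.14],[0,0,0]]
    - [[0.008,0.008,0.18],[0,0,0]]
    - [[0.008,0.008,0.2],[0,0,0]]
    - [[0.008,0.008,0.207],[0,0,0]]
    - [[0.008,0.008,0.207],[0,0,0]]

```text
t: 12.1
eef_pos: [0.4665, -0.0165, 0.0094]
tool_rot: [0.0, 0.726, 0.688, -0.004]
contact_force: [0.3, -0.7, -1.2]
gripper_width: 0.254
```

```bash
python3 -c "
from go import *
plan(.4673,-.0146,.008,87.2)
save(cam('side'),'side9',(250,180,430,310),4)
"
```

```text
t 12.1 pos [ 0.4665 -0.0165  0.0094] phi 86.9 F [ 0.3 -0.7 -1.2] w 0.254
shift [0.0049, 0.0018, 0.0034] turn [-0.0007, 0.001, -0.0007] mm 2.0
```

View pics/side9.png

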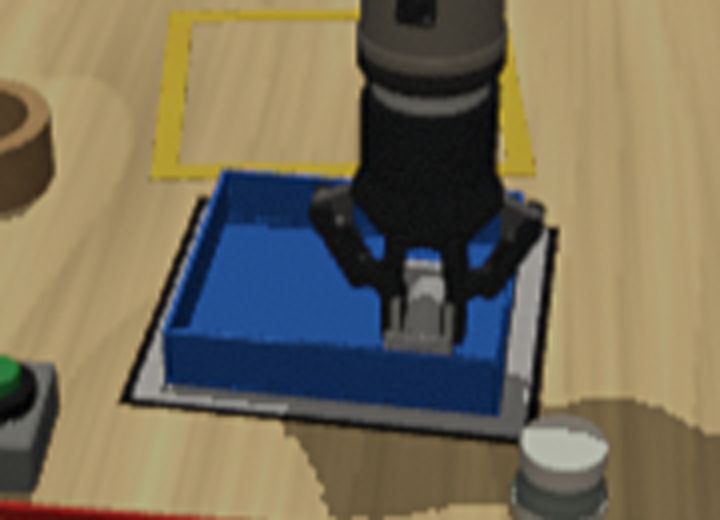

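The spacer is inside the tray by the near (+y) wall at (420,320) in the crop. Release and rise.

Call:
play_rows:
  motion:
    - [[0,0,0.003],[0,0,0]]
    - [[0,0,0.003],[0,0,0]]
    - [[0,0,0.003],[0,0,0]]
    - [[0,0,0],[0,0,0]]
    - [[0,0,-0.08],[0,0,0]]
    - [[0,0,-0.18],[0,0,0]]
    - [[0,0,-0.28],[0,0,0]]
    - [[0.05,0,-0.33],[0,0,0]]
  fingers: 40

```text
t: 12.95
eef_pos: [0.4696, 0.002, 0.1449]
tool_rot: [0.003, 0.727, 0.686, -0.003]
contact_force: [0.4, 0.8, -0.7]
gripper_width: 0.466
```

```bash
python3 -c "
from go import *
plan(.602,.331,.10,82.2)
s=cam('side');save(s,'side10',(250,180,430,310),4)
"
```

```text
t 12.95 pos [0.4696 0.002  0.1449] phi 86.7 F [ 0.4  0.8 -0.7] w 0.466
shift [0.8411, 0.2825, 0.1062] turn [0.0001, 0.0011, 0.0124] mm 357.0
```

View pics/side10.png

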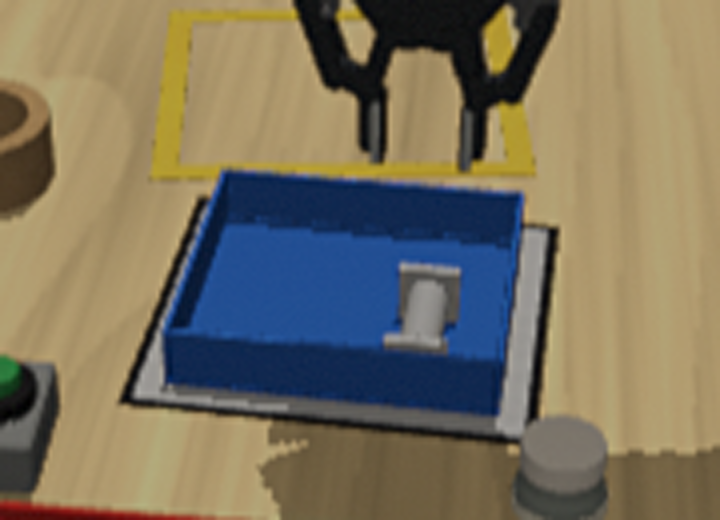

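B lies flat in the tray at (425,310). On to A.

Call:
play_rows:
  motion:
    - [[0.09,0.03,0],[0,0,0]]
    - [[0.2,0.067,0],[0,0,0.003]]
    - [[0.31,0.104,0],[0,0,0.006]]
    - [[0.42,0.141,0],[0,0,0.009]]
    - [[0.53,0.178,0.02],[0,0,0.012]]
    - [[0.64,0.215,0.04],[0,0,0.012]]
    - [[0.75,0.252,0.07],[0,0.001,0.012]]
    - [[0.841,0.2825,0.1],[0,0.001,0.012]]
  fingers: 48

```text
t: 13.8
eef_pos: [0.6026, 0.3397, 0.1055]
tool_rot: [0.001, 0.751, 0.661, 0.003]
contact_force: [1.0, -0.6, -0.3]
gripper_width: 0.566
```

```bash
python3 -c "
from go import *
plan(.602,.331,.06,82.2)
s=cam('side');save(s,'side11',(200,230,430,430),3)
"
```

```text
t 13.8 pos [0.6026 0.3397 0.1055] phi 82.7 F [ 1.  -0.6 -0.3] w 0.566
shift [-0.022, 0.0008, 0.1136] turn [0.0008, -0.0005, 0.0014] mm 46.0
```

View pics/side11.png

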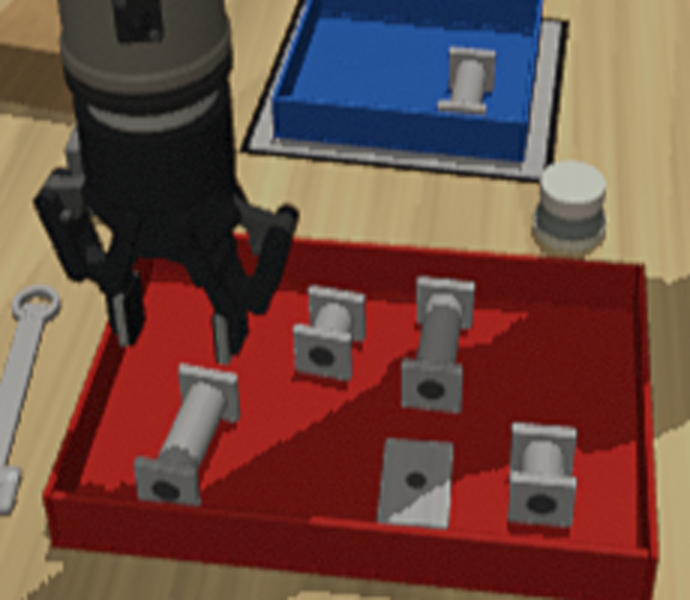

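Call:
play_rows:
  motion:
    - [[-0.012,0.001,0.05],[0,0,0.001]]
    - [[-0.017,0.002,0.1],[0,0,0.001]]
    - [[-0.017,0.002,0.15],[0,0,0.001]]
    - [[-0.017,0.002,0.2],[0,0,0.001]]
    - [[-0.017,0.002,0.23],[0,0,0.001]]
    - [[-0.017,0.002,0.243],[0,0,0.001]]
    - [[-0.017,0.002,0.243],[0,0,0.001]]

```text
t: 14.55
eef_pos: [0.6016, 0.3398, 0.0056]
tool_rot: [-0.002, 0.751, 0.66, 0.003]
contact_force: [0.0, -0.7, 0.3]
gripper_width: 0.56
```

```bash
python3 -c "
from go import *
plan(.602,.333,.008,82.2)
"
```

```text
t 14.55 pos [0.6016 0.3398 0.0056] phi 82.6 F [ 0.  -0.7  0.3] w 0.56
shift [-0.0166, 0.0031, -0.0062] turn [0.0003, -0.0011, 0.0012] mm 7.0
```

Call:
play_rows:
  motion:
    - [[0,0,0],[0,0,0]]
    - [[0,0,0],[0,0,0]]
    - [[0,0,0],[0,0,0]]
    - [[0,0,0],[0,0,0]]
    - [[0,0,0],[0,0,0]]
    - [[0,0,0],[0,0,0]]
  fingers: 0
  grip_force: 70

```text
t: 15.15
eef_pos: [0.603, 0.3403, 0.0072]
tool_rot: [-0.001, 0.751, 0.66, 0.005]
contact_force: [0.6, -0.4, 6.5]
gripper_width: 0.256
```

Call:
play_rows:
  motion:
    - [[0,0,-0.04],[0,0,0]]
    - [[0,0,-0.1],[0,0,0]]
    - [[0,0,-0.16],[0,0,0]]
    - [[0,0,-0.2],[0,0,0]]
    - [[0,0,-0.22],[0,0,0]]

```text
t: 15.65
eef_pos: [0.603, 0.3401, 0.0975]
tool_rot: [-0.001, 0.751, 0.66, 0.006]
contact_force: [-0.3, -0.0, -1.5]
gripper_width: 0.254
```

```bash
python3 -c "
from go import *
plan(.4633,-.0966,.105,87.2)
s=cam('side');save(s,'side12',(200,200,430,430),2.6);print(tray(cam('top'))[0])
"
```

```text
t 15.65 pos [0.603  0.3401 0.0975] phi 82.6 F [-0.3 -0.  -1.5] w 0.254
shift [-1.1274, -0.2056, -0.0313] turn [0.001, -0.0016, -0.0128] mm 459.0
((509.8587646484375, -57.700416564941406), (174.56105041503906, 190.6551971435547), 87.12194061279297)
```

View pics/side12.png

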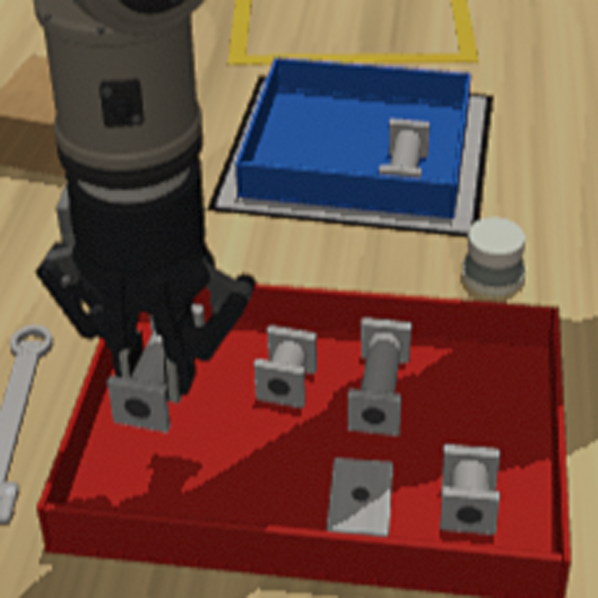

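A is held level, but my grip was about 7 mm off along the axis. I measure the held offset.

```bash
python3 - <<'E'
from go import *
o,r=st(); M=r.as_matrix()
for n in ('side','top'):
    c=cam(n); w=cloud(c); l=(w-o['eef_pos'])@M; hsv=cv2.cvtColor(c['pixels'],cv2.COLOR_RGB2HSV)
    m=(abs(l[...,0])<.065)&(abs(l[...,1])<.022)&(l[...,2]>-.036)&(l[...,2]<.01)&(hsv[...,1]<80)&(hsv[...,2]>70)
    print(n,m.sum(),np.percentile(l[m],[1,99],axis=0).round(4) if m.sum() else '')
E
```

```text
side 562 [[-0.0426 -0.0194 -0.0354]
 [ 0.0317  0.0158  0.0008]]
top 0
```

```bash
cat > intray.py <<'E'
from go import *
def spac(tc,th,cn='side'):
    c=cam(cn); w=cloud(c); hsv=cv2.cvtColor(c['pixels'],cv2.COLOR_RGB2HSV)
    R2=np.array([[np.cos(th),np.sin(th)],[-np.sin(th),np.cos(th)]])
    l=(w[...,:2]-tc)@R2.T
    m=((abs(l[...,0])<.09)&(abs(l[...,1])<.082)&(w[...,2]>.012)&(w[...,2]<.06)&(hsv[...,1]<90)).astype(np.uint8)
    n,L,s,ce=cv2.connectedComponentsWithStats(m)
    for i in range(1,n):
        if s[i,4]<40: continue
        p=l[L==i]; z=w[...,2][L==i]; print(cn,ce[i].round(),s[i,4],'x',np.percentile(p[:,0],[2,98]).round(4),'y',np.percentile(p[:,1],[2,98]).round(4),'z98',np.percentile(z,98).round(4),[np.round(t,1) for t in rect(p)])
E
python3 -c "
from intray import *
spac(np.array([.5100,-.0577]),np.radians(-2.8));spac(np.array([.5100,-.0577]),np.radians(-2.8),'top')
plan(.4636,-.092,.105,87.2)"
```

```text
side [356. 256.] 294 x [-0.0644 -0.0312] y [0.0019 0.0779] z98 0.0421 [array([-47.8,  39.7]), array([80.1, 34.5]), np.float64(89.5)]
top [337. 273.] 422 x [-0.062  -0.0316] y [0.0028 0.0765] z98 0.0436 [array([-46.7,  39.6]), array([34.9, 75.5]), np.float64(0.0)]
t 15.95 pos [0.6018 0.339  0.0938] phi 82.6 F [ 0.4 -0.3 -2.6] w 0.257
shift [-1.1128, -0.2038, -0.0363] turn [0.0004, -0.0011, -0.0128] mm 453.0
```

Call:
play_rows:
  motion:
    - [[-0.06,-0.01,-0.01],[0,0,0]]
    - [[-0.14,-0.025,-0.03],[0,0,0]]
    - [[-0.24,-0.042,-0.036],[0,0,-0.003]]
    - [[-0.34,-0.06,-0.036],[0,0,-0.006]]
    - [[-0.44,-0.08,-0.036],[0,0,-0.008]]
    - [[-0.54,-0.1,-0.036],[0,0,-0.01]]
    - [[-0.64,-0.12,-0.036],[0,0,-0.012]]
    - [[-0.74,-0.137,-0.036],[0,0,-0.013]]

```text
t: 16.75
eef_pos: [0.508, 0.0509, 0.1053]
tool_rot: [-0.002, 0.723, 0.69, 0.003]
contact_force: [1.2, -0.8, -0.9]
gripper_width: 0.255
```

```bash
python3 -c "
from go import *
plan(.4624,-.0915,.105,87.2)"
```

```text
t 16.75 pos [0.508  0.0509 0.1053] phi 87.3 F [ 1.2 -0.8 -0.9] w 0.255
shift [-0.3609, -0.0972, -0.0019] turn [0.0003, -0.001, 0.0004] mm 150.0
```

Call:
play_rows:
  motion:
    - [[-0.08,-0.02,0],[0,0,0]]
    - [[-0.16,-0.043,0],[0,0,0]]
    - [[-0.24,-0.065,0],[0,0,0]]
    - [[-0.31,-0.085,0],[0,0,0]]
    - [[-0.345,-0.094,0],[0,0,0]]
    - [[-0.36,-0.097,0],[0,0,0]]
    - [[-0.36,-0.097,0],[0,0,0]]

```text
t: 17.45
eef_pos: [0.4622, -0.0916, 0.1039]
tool_rot: [-0.002, 0.724, 0.69, 0.003]
contact_force: [0.9, 0.2, -1.8]
gripper_width: 0.258
```

```bash
python3 -c "
from go import *
plan(.4624,-.0915,.010,87.2);save(cam('side'),'side13',(250,150,430,310),4)"
```

```text
t 17.45 pos [ 0.4622 -0.0916  0.1039] phi 87.3 F [ 0.9  0.2 -1.8] w 0.258
shift [-0.0014, 0.0004, 0.2346] turn [0.0001, -0.0011, 0.0001] mm 94.0
```

View pics/side13.png

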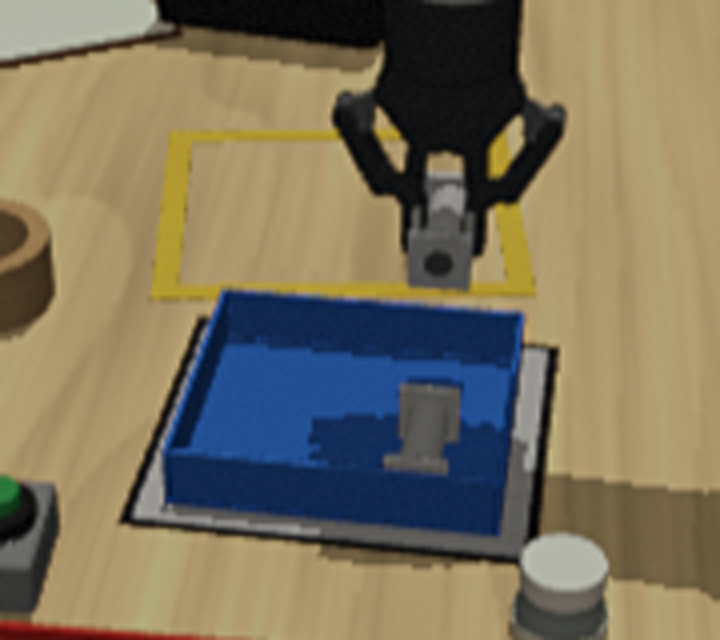

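Call:
play_rows:
  motion:
    - [[-0.001,0,0.04],[0,0,0]]
    - [[-0.001,0,0.1],[0,0,0]]
    - [[-0.001,0,0.16],[0,0,0]]
    - [[-0.001,0,0.2],[0,0,0]]
    - [[-0.001,0,0.225],[0,0,0]]
    - [[-0.001,0,0.236],[0,0,0]]
    - [[-0.001,0,0.237],[0,0,0]]

```text
t: 18.2
eef_pos: [0.463, -0.0896, 0.0091]
tool_rot: [-0.002, 0.723, 0.691, 0.003]
contact_force: [-0.4, -0.1, -0.6]
gripper_width: 0.258
```

```bash
python3 -c "
from go import *
plan(.4624,-.0915,.008,87.2);save(cam('side'),'side14',(250,180,430,310),4)"
```

```text
t 18.2 pos [ 0.463  -0.0896  0.0091] phi 87.4 F [-0.4 -0.1 -0.6] w 0.258
shift [-0.0049, -0.0013, 0.0028] turn [0.0002, -0.0012, 0.0005] mm 2.0
```

View pics/side14.png

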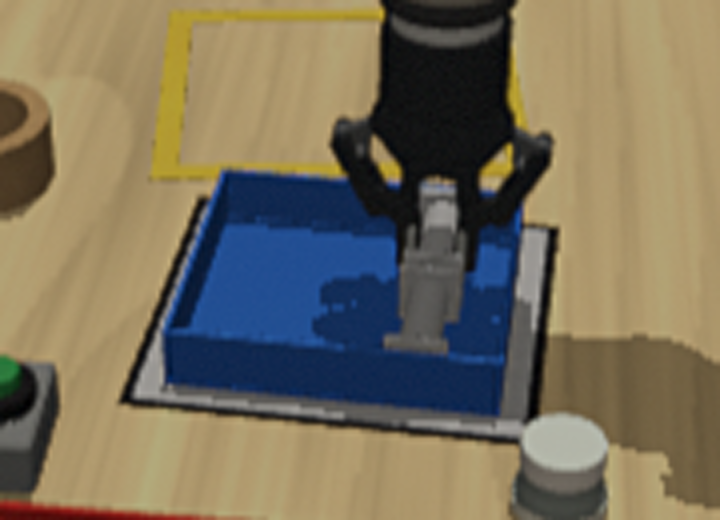

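A sits behind B in line, free of it. Release.

Call:
play_rows:
  motion:
    - [[-0.003,0,0.003],[0,0,0]]
    - [[-0.003,0,0.003],[0,0,0]]
    - [[-0.003,0,0.003],[0,0,0]]
    - [[-0.003,0,0],[0,0,0]]
    - [[0,0,-0.08],[0,0,0]]
    - [[0,0,-0.18],[0,0,0]]
    - [[0,0,-0.27],[0,0,0]]
    - [[0,0,-0.3],[0,0,0]]
  fingers: 40

```text
t: 19.05
eef_pos: [0.4649, -0.0909, 0.133]
tool_rot: [0.001, 0.723, 0.691, 0.005]
contact_force: [1.3, 0.4, 0.1]
gripper_width: 0.466
```

Call:
play_rows:
  motion:
    - [[0.1,0,0],[0,0,0]]
    - [[0.22,0,0],[0,0,0]]
    - [[0.34,0,0],[0,0,0]]
    - [[0.46,0,0],[0,0,0]]
    - [[0.58,0,0],[0,0,0]]
    - [[0.7,0,0],[0,0,0]]
    - [[0.78,0.02,0.05],[0,0,0]]
    - [[0.82,0.02,0.1],[0,0,0]]
  fingers: 48

```text
t: 19.85
eef_pos: [0.4889, 0.2409, 0.0951]
tool_rot: [0.0, 0.722, 0.692, 0.007]
contact_force: [0.6, -1.1, 0.1]
gripper_width: 0.563
```

```bash
python3 -c "
from intray import *
print(tray(cam('top'))[0])
spac(np.array([.5100,-.0577]),np.radians(-2.8));spac(np.array([.5100,-.0577]),np.radians(-2.8),'top')
plan(.4655,.243,.06,87.7);save(cam('side'),'side15',(200,200,430,430),2.6)"
```

```text
((509.8285217285156, -57.748817443847656), (174.81845092773438, 190.763916015625), 87.31916046142578)
side [363. 241.] 145 x [-0.0653 -0.0519] y [-0.0777  0.0197] z98 0.0419 [array([-57.8, -29. ]), array([ 15. , 105.1]), np.float64(0.6)]
top [337. 273.] 422 x [-0.062  -0.0315] y [0.0027 0.0765] z98 0.0442 [array([-46.4,  39.5]), array([75.6, 35.2]), np.float64(89.6)]
top [375. 276.] 424 x [-0.0622 -0.0314] y [-0.0779 -0.0039] z98 0.0444 [array([-46. , -40.9]), array([35.9, 76.2]), np.float64(0.6)]
t 20.0 pos [0.4868 0.2371 0.0937] phi 87.5 F [ 0.9 -0.   0.3] w 0.564
shift [0.012, -0.0542, 0.0841] turn [0.0007, -0.0008, -0.0005] mm 40.0
```

View pics/side15.png

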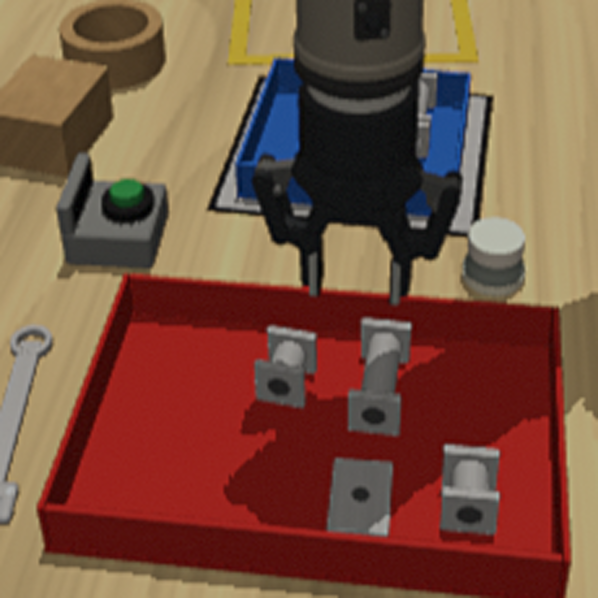

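A and B lie side by side in the tray at tray-frame (−46, ±40) mm. C is at (380,375) in the crop. The gripper needs about 20 mm toward −x before it descends.

Call:
play_rows:
  motion:
    - [[0.012,-0.03,0],[0,0,0]]
    - [[0.012,-0.054,0.03],[0,0,0]]
    - [[0.012,-0.054,0.06],[0,0,0]]
    - [[0.012,-0.054,0.08],[0,0,0]]
    - [[0.012,-0.054,0.08],[0,0,0]]

```text
t: 20.55
eef_pos: [0.4662, 0.2409, 0.0616]
tool_rot: [0.0, 0.723, 0.691, 0.003]
contact_force: [-0.1, 0.7, 0.4]
gripper_width: 0.565
```

```bash
python3 -c "
from intray import *
plan(.4655,.243,.008,87.7)"
```

```text
t 20.55 pos [0.4662 0.2409 0.0616] phi 87.3 F [-0.1  0.7  0.4] w 0.565
shift [0.0045, -0.0027, 0.1339] turn [0.0007, -0.0006, -0.001] mm 54.0
```

Call:
play_rows:
  motion:
    - [[0.004,-0.002,0.04],[0,0,-0.001]]
    - [[0.004,-0.002,0.08],[0,0,-0.001]]
    - [[0.004,-0.002,0.115],[0,0,-0.001]]
    - [[0.004,-0.002,0.132],[0,0,-0.001]]
    - [[0.004,-0.002,0.132],[0,0,-0.001]]

```text
t: 21.05
eef_pos: [0.4649, 0.2424, 0.0073]
tool_rot: [-0.0, 0.721, 0.693, 0.002]
contact_force: [0.6, -0.7, 0.6]
gripper_width: 0.563
```

Call:
play_rows:
  motion:
    - [[0,0,0],[0,0,0]]
    - [[0,0,0],[0,0,0]]
    - [[0,0,0],[0,0,0]]
    - [[0,0,0],[0,0,0]]
    - [[0,0,0],[0,0,0]]
    - [[0,0,0],[0,0,0]]
  fingers: 0
  grip_force: 70

```text
t: 21.65
eef_pos: [0.4654, 0.2427, 0.0079]
tool_rot: [0.0, 0.721, 0.693, 0.002]
contact_force: [0.5, -1.1, 6.3]
gripper_width: 0.255
```

Call:
play_rows:
  motion:
    - [[0,0,-0.04],[0,0,0]]
    - [[0,0,-0.1],[0,0,0]]
    - [[0,0,-0.16],[0,0,0]]
    - [[0,0,-0.2],[0,0,0]]
    - [[0,0,-0.22],[0,0,0]]

```text
t: 22.15
eef_pos: [0.4654, 0.2426, 0.0978]
tool_rot: [0.0, 0.721, 0.693, 0.003]
contact_force: [0.2, -0.9, -1.6]
gripper_width: 0.254
```

```bash
python3 - <<'E'
from intray import *
plan(.5252,-.0585,.105,87.2); print(tray(cam('top'))[0])
o,r=st(); M=r.as_matrix()
c=cam('side'); w=cloud(c); l=(w-o['eef_pos'])@M; hsv=cv2.cvtColor(c['pixels'],cv2.COLOR_RGB2HSV)
m=(abs(l[...,0])<.065)&(abs(l[...,1])<.022)&(l[...,2]>-.036)&(l[...,2]<.01)&(hsv[...,1]<80)&(hsv[...,2]>70)
print(m.sum(),np.percentile(l[m],[1,99],axis=0).round(4)); save(c,'side16',(200,200,430,430),2.6)
E
```

```text
t 22.15 pos [0.4654 0.2426 0.0978] phi 87.7 F [ 0.2 -0.9 -1.6] w 0.254
shift [-0.7461, 0.1796, -0.02] turn [0.0008, -0.0006, 0.0014] mm 307.0
((509.9505615234375, -57.55146026611328), (174.5271759033203, 190.80770874023438), 87.21990203857422)
657 [[-0.0349 -0.0193 -0.035 ]
 [ 0.0397  0.0149  0.001 ]]
```

View pics/side16.png

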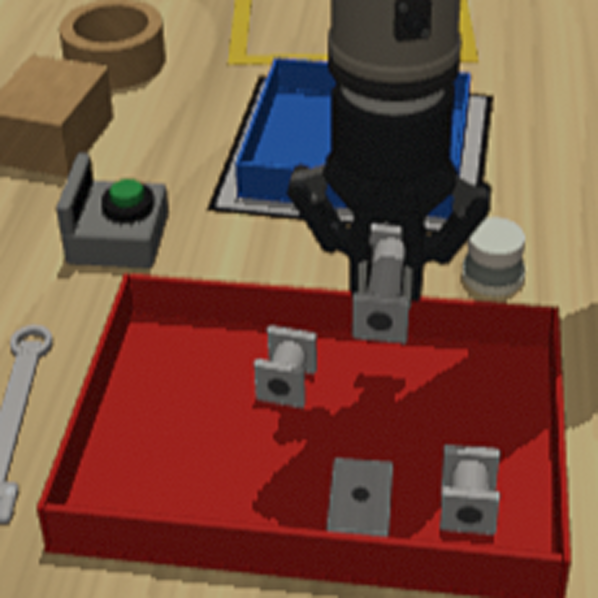

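C is held level at (380,280). The shorts and the shim remain in the crate. Carry C.

Call:
play_rows:
  motion:
    - [[-0.06,0.015,-0.01],[0,0,0]]
    - [[-0.15,0.04,-0.02],[0,0,0]]
    - [[-0.25,0.065,-0.02],[0,0,0]]
    - [[-0.35,0.09,-0.02],[0,0,0]]
    - [[-0.46,0.115,-0.02],[0,0,0]]
    - [[-0.57,0.14,-0.02],[0,0,0]]
    - [[-0.68,0.165,-0.02],[0,0,0.001]]
    - [[-0.74,0.18,-0.02],[0,0,0.001]]

```text
t: 23.05
eef_pos: [0.5246, -0.061, 0.103]
tool_rot: [0.0, 0.725, 0.689, 0.002]
contact_force: [-0.5, 0.4, -1.4]
gripper_width: 0.255
```

```bash
python3 -c "
from go import *
plan(.527,-.061,.0095,87.2);save(cam('side'),'side17',(250,150,430,310),4)"
```

```text
t 23.05 pos [ 0.5246 -0.061   0.103 ] phi 87.1 F [-0.5  0.4 -1.4] w 0.255
shift [-0.0, 0.0054, 0.2338] turn [0.0004, -0.0003, -0.0004] mm 94.0
```

View pics/side17.png

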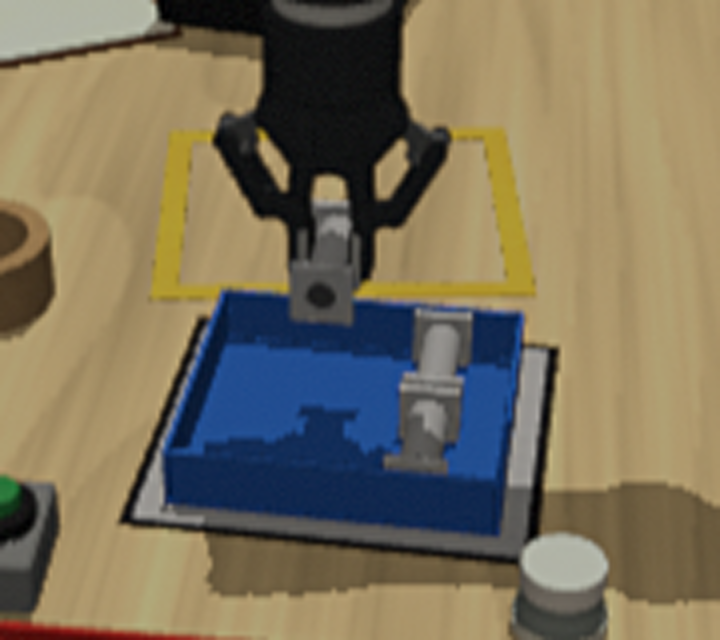

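Call:
play_rows:
  motion:
    - [[0,0.005,0.04],[0,0,0]]
    - [[0,0.005,0.1],[0,0,0]]
    - [[0,0.005,0.16],[0,0,0]]
    - [[0,0.005,0.2],[0,0,0]]
    - [[0,0.005,0.225],[0,0,0]]
    - [[0,0.005,0.234],[0,0,0]]
    - [[0,0.005,0.235],[0,0,0]]

```text
t: 23.8
eef_pos: [0.5275, -0.0643, 0.0086]
tool_rot: [0.001, 0.726, 0.688, 0.001]
contact_force: [-0.1, -0.1, -1.6]
gripper_width: 0.253
```

Call:
play_rows:
  motion:
    - [[0,0,0.001],[0,0,0]]
    - [[0,0,0.001],[0,0,0]]
    - [[0,0,0.001],[0,0,0]]
    - [[0,0,0],[0,0,0]]
    - [[0,0,-0.08],[0,0,0]]
    - [[0,0,-0.18],[0,0,0]]
    - [[0,0,-0.28],[0,0,0]]
    - [[0,0,-0.33],[0,0,0]]
  fingers: 38

```text
t: 24.6
eef_pos: [0.5288, -0.0642, 0.1442]
tool_rot: [0.003, 0.726, 0.688, 0.003]
contact_force: [0.2, -0.0, 0.7]
gripper_width: 0.448
```

```bash
python3 -c "
from intray import *
c=cam('top');r=tray(c)[0];print(r);save(c,'top18')
spac(np.array([.51,-.0577]),np.radians(-2.8));spac(np.array([.51,-.0577]),np.radians(-2.8),'top')
plan(.6045,-.063,.1,87.2);save(cam('side'),'side18',(250,150,430,310),4)"
```

```text
((510.2643127441406, -43.998199462890625), (146.3116455078125, 190.22677612304688), 87.2861099243164)
side [358. 247.] 547 x [-0.0646 -0.0308] y [-0.0773  0.077 ] z98 0.0424 [array([-47.7,  -1.4]), array([ 35.9, 161.1]), np.float64(0.5)]
side [331. 247.] 380 x [-0.0017  0.0316] y [-0.0419  0.0347] z98 0.0422 [array([14.9, -3.7]), array([35.7, 81.2]), np.float64(1.6)]
top [349. 245.] 175 x [0.     0.0313] y [-0.0006  0.0327] z98 0.0436 [array([17.9, 16. ]), array([34.3, 35.3]), np.float64(6.3)]
top [337. 273.] 421 x [-0.062 -0.032] y [0.0027 0.0765] z98 0.0445 [array([-46.5,  39.5]), array([75.8, 35.1]), np.float64(89.8)]
top [365. 276.] 208 x [-0.0621 -0.0329] y [-0.0427 -0.0037] z98 0.0442 [array([-44.5, -21.7]), array([33.2, 42.2]), np.float64(10.7)]
t 24.75 pos [ 0.5282 -0.0645  0.1422] phi 86.9 F [-0.1 -1.6 -1.9] w 0.449
shift [0.0143, 0.1897, 0.1067] turn [0.0009, 0.0, -0.0009] mm 87.0
```

View pics/side18.png

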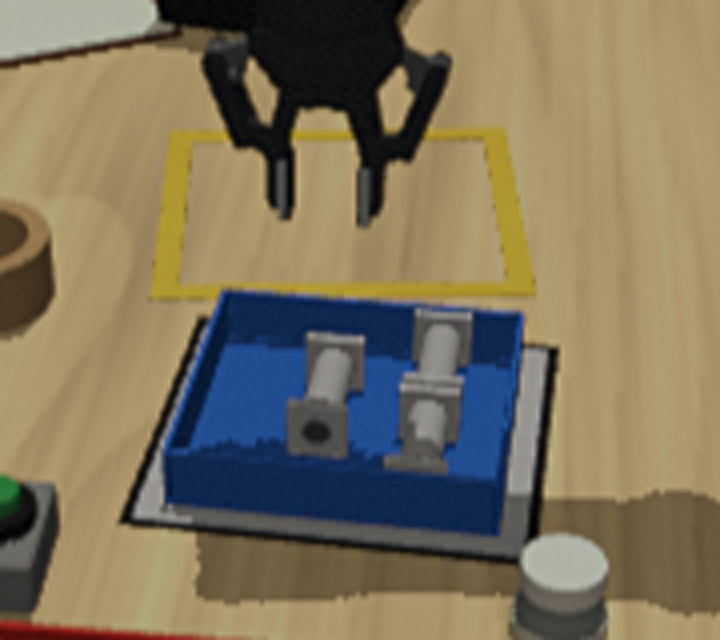

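All three longs lie flat in the tray at (330,395), (440,345) and (430,420). Next I grip the far wall again.

Call:
play_rows:
  motion:
    - [[0.005,0.06,0],[0,0,0]]
    - [[0.01,0.13,0.02],[0,0,0]]
    - [[0.014,0.185,0.07],[0,0,0]]
    - [[0.014,0.189,0.11],[0,0,0]]
    - [[0.014,0.189,0.15],[0,0,0]]
    - [[0.014,0.189,0.16],[0,0,0]]
    - [[0.014,0.189,0.16],[0,0,0]]

```text
t: 25.5
eef_pos: [0.6013, -0.0632, 0.0758]
tool_rot: [0.0, 0.726, 0.688, -0.0]
contact_force: [0.2, 0.2, 1.3]
gripper_width: 0.446
```

```bash
python3 -c "
from intray import *
c=cam('top');print(tray(c)[0]);save(c,'top19')
plan(.6039,-.0623,.0145,87.2);save(cam('side'),'side19',(250,150,430,310),4)"
```

```text
((509.7726135253906, -58.01111602783203), (174.00538635253906, 190.4884796142578), 87.26075744628906)
t 25.55 pos [ 0.6022 -0.0632  0.0769] phi 86.9 F [-0.2 -0.4  0.3] w 0.45
shift [0.0025, 0.0037, 0.1559] turn [0.0003, 0.0, -0.0009] mm 62.0
```

View pics/side19.png

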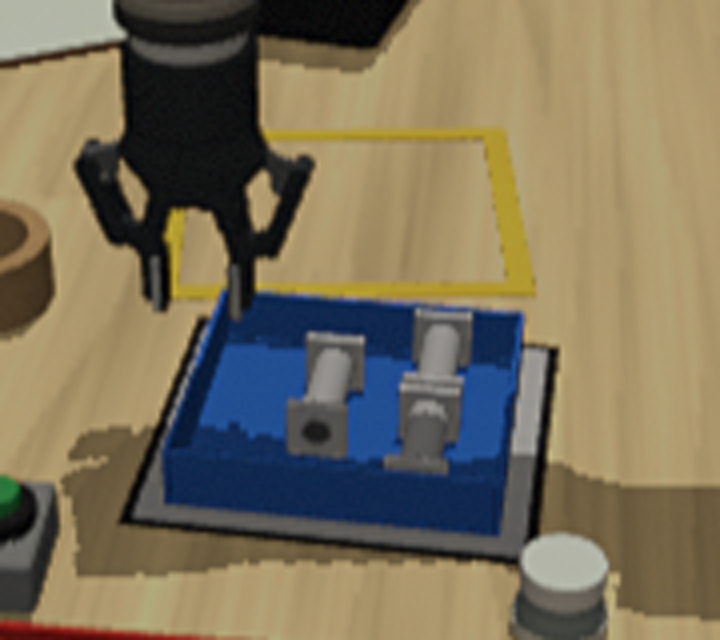

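The fingers straddle the far wall and the tray is unmoved at (0.5098,-0.058). Descend and grip.

Call:
play_rows:
  motion:
    - [[0.002,0.003,0.04],[0,0,0]]
    - [[0.002,0.003,0.09],[0,0,0]]
    - [[0.002,0.003,0.13],[0,0,0]]
    - [[0.002,0.003,0.15],[0,0,0]]
    - [[0.002,0.003,0.154],[0,0,0]]

```text
t: 26.1
eef_pos: [0.6035, -0.0624, 0.0147]
tool_rot: [0.001, 0.726, 0.688, 0.0]
contact_force: [-0.4, -0.3, 0.3]
gripper_width: 0.441
```

Call:
play_rows:
  motion:
    - [[0,0,0],[0,0,0]]
    - [[0,0,0],[0,0,0]]
    - [[0,0,0],[0,0,0]]
    - [[0,0,0],[0,0,0]]
    - [[0,0,0],[0,0,0]]
    - [[0,0,0],[0,0,0]]
    - [[0,0,0],[0,0,0]]
  fingers: 0
  grip_force: 70

```text
t: 26.8
eef_pos: [0.6047, -0.0624, 0.0156]
tool_rot: [0.001, 0.726, 0.688, 0.001]
contact_force: [2.2, -1.6, 6.4]
gripper_width: 0.027
```

```bash
python3 - <<'E'
from intray import *
r=tray(cam('top'))[0];print(r)
o,rr=st(); th=np.radians(r[2]-90) if r[2]>45 else np.radians(r[2]); print(np.degrees(th))
dt=np.radians(6.7)-th; T=np.array([[np.cos(dt),-np.sin(dt)],[np.sin(dt),np.cos(dt)]])
d=T@(o['eef_pos'][:2]-np.array(r[0])/1000); g=np.array([.5436,-.3273])+d
phi=np.degrees(np.arctan2(*rr.as_matrix()[:2,0][::-1]))+np.degrees(dt); print('target',g,phi); plan(g[0],g[1],o['eef_pos'][2],phi)
E
```

```text
((508.3495178222656, -57.99168395996094), (174.1549530029297, 190.27439880371094), 87.2757568359375)
-2.7242431640625
target [ 0.63929194 -0.3158848 ] 96.30798407152506
t 26.85 pos [ 0.6046 -0.0624  0.0155] phi 86.9 F [2.8 0.  6.3] w 0.027
shift [-0.6281, 0.121, 0.0006] turn [0.0006, 0.0001, -0.0262] mm 256.0
```

```bash
python3 -c "
from h import *
c=cam('top')
for u,v in((415,112),(415,159),(391,135),(440,135),(323,140),(378,147)): print(u,v,ray(c,u,v,.048).round(3))"
```

```text
415 112 [ 0.82  -0.181  0.048]
415 159 [ 0.715 -0.18   0.048]
391 135 [ 0.767 -0.128  0.048]
440 135 [ 0.77  -0.235  0.048]
323 140 [0.753 0.019 0.048]
378 147 [ 0.74  -0.1    0.048]
```

Call:
play_rows:
  motion:
    - [[-0.02,0.004,0],[0,0,-0.001]]
    - [[-0.045,0.009,0],[0,0,-0.002]]
    - [[-0.075,0.014,0],[0,0,-0.003]]
    - [[-0.105,0.02,0],[0,0,-0.004]]
    - [[-0.135,0.026,0],[0,0,-0.006]]
    - [[-0.165,0.032,0],[0,0,-0.007]]
    - [[-0.19,0.037,0],[0,0,-0.008]]
    - [[-0.205,0.04,0],[0,0,-0.009]]

```text
t: 27.7
eef_pos: [0.6155, -0.142, 0.0156]
tool_rot: [-0.001, 0.707, 0.708, 0.002]
contact_force: [-0.5, 10.5, 4.8]
gripper_width: 0.029
```

```bash
cat > bayplan.py <<'E'
from intray import *
r=tray(cam('top'))[0];print(r)
o,rr=st(); th=np.radians(r[2]-90) if r[2]>45 else np.radians(r[2]); print(np.degrees(th))
dt=np.radians(6.7)-th; T=np.array([[np.cos(dt),-np.sin(dt)],[np.sin(dt),np.cos(dt)]])
d=T@(o['eef_pos'][:2]-np.array(r[0])/1000); g=np.array([.5436,-.3273])+d
phi=np.degrees(np.arctan2(*rr.as_matrix()[:2,0][::-1]))+np.degrees(dt); print('target',g,phi); plan(g[0],g[1],.0155,phi); plan(.6393,-.3159,.0155,96.3)
E
python3 bayplan.py
```

```text
((519.9144897460938, -138.55194091796875), (175.84207153320312, 191.61300659179688), 88.53841400146484)
-1.4615859985351562
target [ 0.63899012 -0.31828751] 98.20629520795359
t 27.75 pos [ 0.6156 -0.1432  0.0155] phi 90.0 F [-0.8  8.   4.9] w 0.029
shift [-0.4378, 0.0581, -0.0014] turn [0.0004, -0.0006, -0.0227] mm 177.0
t 27.75 pos [ 0.6156 -0.1432  0.0155] phi 90.0 F [-0.8  8.   4.9] w 0.029
shift [-0.4319, 0.0589, -0.0014] turn [0.0004, -0.0006, -0.0174] mm 174.0
```

Call:
play_rows:
  motion:
    - [[-0.02,0.003,0],[0,0,-0.001]]
    - [[-0.045,0.006,0],[0,0,-0.002]]
    - [[-0.075,0.01,0],[0,0,-0.004]]
    - [[-0.105,0.014,0],[0,0,-0.006]]
    - [[-0.135,0.018,0],[0,0,-0.008]]
    - [[-0.165,0.022,0],[0,0,-0.01]]
    - [[-0.19,0.025,0],[0,0,-0.011]]
    - [[-0.21,0.028,0],[0,0,-0.012]]

```text
t: 28.55
eef_pos: [0.6267, -0.2227, 0.0156]
tool_rot: [-0.003, 0.68, 0.734, 0.004]
contact_force: [-2.7, 12.0, 8.4]
gripper_width: 0.03
```

```bash
python3 bayplan.py
```

```text
((530.7146606445312, -225.74539184570312), (190.3434295654297, 176.92210388183594), 2.4445347785949707)
2.4445347785949707
target [ 0.63934516 -0.3191942 ] 98.57345044970357
t 28.6 pos [ 0.6268 -0.2248  0.0156] phi 94.3 F [-0.3  6.   7.6] w 0.028
shift [-0.2378, 0.0135, -0.0017] turn [0.0004, -0.0013, -0.0118] mm 95.0
t 28.6 pos [ 0.6268 -0.2248  0.0156] phi 94.3 F [-0.3  6.   7.6] w 0.028
shift [-0.2295, 0.014, -0.0017] turn [0.0004, -0.0013, -0.0055] mm 92.0
```

Call:
play_rows:
  motion:
    - [[-0.02,0.001,0],[0,0,-0.001]]
    - [[-0.05,0.003,0],[0,0,-0.003]]
    - [[-0.085,0.005,0],[0,0,-0.005]]
    - [[-0.12,0.007,0],[0,0,-0.007]]
    - [[-0.155,0.009,0],[0,0,-0.009]]
    - [[-0.19,0.011,0],[0,0,-0.011]]
    - [[-0.22,0.013,0],[0,0,-0.012]]
    - [[-0.234,0.0135,0],[0,0,-0.012]]

```text
t: 29.4
eef_pos: [0.6397, -0.3136, 0.0156]
tool_rot: [-0.004, 0.652, 0.758, 0.006]
contact_force: [-2.9, 13.2, 12.5]
gripper_width: 0.028
```

```bash
python3 bayplan.py
```

```text
((544.7276000976562, -323.7389831542969), (191.11036682128906, 178.5893096923828), 6.708131790161133)
6.708131790161133
target [ 0.63863153 -0.31787317] 98.57127171371556
t 29.45 pos [ 0.6398 -0.3143  0.0156] phi 98.6 F [-1.7  8.4 10. ] w 0.03
shift [-0.0084, -0.0041, 0.0001] turn [0.0005, -0.0022, 0.0] mm 4.0
t 29.45 pos [ 0.6398 -0.3143  0.0156] phi 98.6 F [-1.7  8.4 10. ] w 0.03
shift [-0.0038, -0.0017, 0.0002] turn [0.0005, -0.0022, 0.0063] mm 2.0
```

Call:
play_rows:
  motion:
    - [[-0.004,-0.002,0],[0,0,0]]
    - [[-0.008,-0.003,0],[0,0,0]]
    - [[-0.01,-0.003,0],[0,0,0]]
    - [[-0.01,-0.003,0],[0,0,0]]
    - [[-0.01,-0.003,0],[0,0,0]]

```text
t: 29.95
eef_pos: [0.639, -0.3137, 0.0156]
tool_rot: [-0.007, 0.652, 0.758, 0.007]
contact_force: [-1.7, 10.1, 7.2]
gripper_width: 0.03
```

```bash
python3 bayplan.py
```

```text
((544.1688842773438, -325.04296875), (190.87574768066406, 178.59059143066406), 7.555619239807129)
7.555619239807129
target [ 0.63858588 -0.31742185] 97.80195339889082
t 30.0 pos [ 0.639  -0.3137  0.0156] phi 98.7 F [-1.4  9.7  8. ] w 0.028
shift [-0.0089, -0.0024, 0.0001] turn [0.0004, -0.0032, 0.0024] mm 4.0
t 30.0 pos [ 0.639  -0.3137  0.0156] phi 98.7 F [-1.4  9.7  8. ] w 0.028
shift [-0.0054, -0.0001, 0.0002] turn [0.0004, -0.0032, 0.0065] mm 2.0
```

The tray is within 2.5 mm and 1° of the bay pose. Release and back off.

Call:
play_rows:
  motion:
    - [[0,0,0],[0,0,0]]
    - [[0,0,0],[0,0,0]]
    - [[0,0,0],[0,0,0]]
    - [[0,0,0],[0,0,0]]
    - [[0,0,-0.06],[0,0,0]]
    - [[0,0,-0.16],[0,0,0]]
    - [[0,0,-0.28],[0,0,0]]
    - [[0,0,-0.4],[0,0,0]]
  fingers: 38

```text
t: 30.8
eef_pos: [0.6384, -0.3174, 0.1768]
tool_rot: [-0.007, 0.652, 0.758, 0.007]
contact_force: [0.9, -1.6, 0.9]
gripper_width: 0.441
```

Call:
play_rows:
  motion:
    - [[0.1,0,-0.05],[0,0,0]]
    - [[0.2,0,-0.1],[0,0,0]]
    - [[0.32,0,-0.1],[0,0,0]]
    - [[0.44,0,-0.1],[0,0,0]]
    - [[0.56,0,-0.1],[0,0,0]]
    - [[0.68,0,-0.1],[0,0,0]]
    - [[0.76,0,-0.1],[0,0,0]]
    - [[0.8,0,-0.1],[0,0,0]]

```text
t: 31.6
eef_pos: [0.5898, 0.0017, 0.2238]
tool_rot: [-0.007, 0.65, 0.76, 0.008]
contact_force: [-0.5, -0.5, 0.1]
gripper_width: 0.442
```

```bash
python3 -c "
from intray import *
c=cam('top');r=tray(c);print(r[0],r[1]);save(c,'top20');save(cam('side'),'side20')
tc=np.array(r[0][0])/1000; th=np.radians(r[0][2]) if r[0][2]<45 else np.radians(r[0][2]-90)
spac(tc,th);spac(tc,th,'top')"
```

```text
((543.9257202148438, -325.6971435546875), (190.55628967285156, 178.27012634277344), 7.418054580688477) 0.03939536533175514
side [351. 190.] 321 x [-0.0654 -0.0312] y [-0.0785  0.0765] z98 0.0424 [array([-47.9,  -1.3]), array([ 35.8, 158.8]), np.float64(0.3)]
side [329. 193.] 262 x [-0.0021  0.0313] y [-0.0437  0.0362] z98 0.0426 [array([ 13.9, -22.1]), array([118.5,  33.7]), np.float64(89.2)]
top [482. 232.] 474 x [-0.0001  0.0315] y [-0.0412  0.0337] z98 0.0444 [array([16., -9.]), array([87.9, 35.3]), np.float64(88.9)]
top [486. 261.] 926 x [-0.0619 -0.0306] y [-0.0769  0.0769] z98 0.0443 [array([-46.1,  -0.7]), array([ 35.3, 158.5]), np.float64(0.7)]
```

View pics/top20.png

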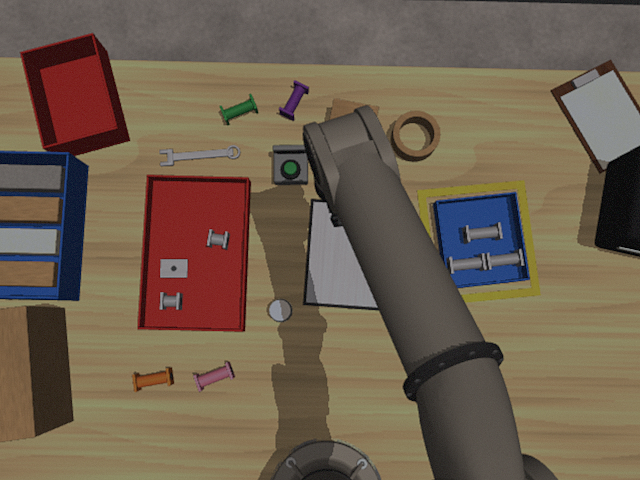

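View pics/side20.png

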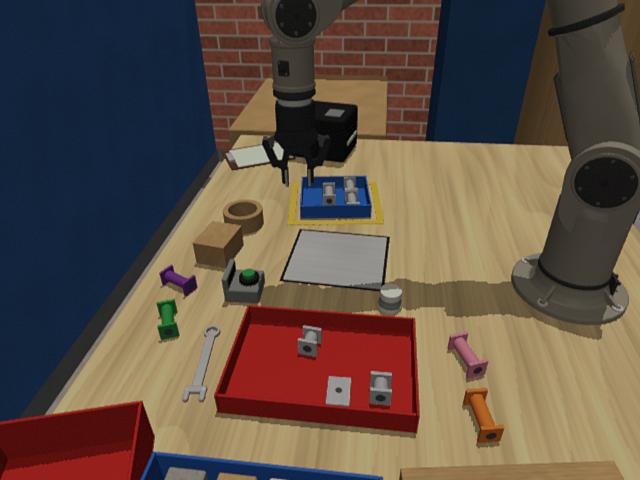

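The tray with its three longs stands inside the yellow tape at (480,240). The crate keeps both shorts and the shim, and the bystanders are unmoved. I wait briefly with the arm clear in case the tray is knocked, then recheck.

Call:
play_rows:
  motion:
    - [[0,0,0],[0,0,0]]
    - [[0,0,0],[0,0,0]]
    - [[0,0,0],[0,0,0]]
    - [[0,0,0],[0,0,0]]
    - [[0,0,0],[0,0,0]]
    - [[0,0,0],[0,0,0]]
    - [[0,0,0],[0,0,0]]
    - [[0,0,0],[0,0,0]]

```text
t: 32.6
eef_pos: [0.5908, -0.0041, 0.2231]
tool_rot: [-0.007, 0.653, 0.758, 0.007]
contact_force: [0.3, 0.4, 0.6]
gripper_width: 0.445
```

Call:
play_rows:
  motion:
    - [[0,0,0],[0,0,0]]
    - [[0,0,0],[0,0,0]]
    - [[0,0,0],[0,0,0]]
    - [[0,0,0],[0,0,0]]
    - [[0,0,0],[0,0,0]]
    - [[0,0,0],[0,0,0]]
    - [[0,0,0],[0,0,0]]
    - [[0,0,0],[0,0,0]]

```text
t: 33.4
eef_pos: [0.5908, -0.0041, 0.223]
tool_rot: [-0.007, 0.653, 0.758, 0.007]
contact_force: [0.1, 0.3, 0.1]
gripper_width: 0.444
```

```bash
python3 -c "
from intray import *
r=tray(cam('top'))[0];print(r)
if abs(r[0][0]-543.6)<8 and abs(r[0][1]+327)<8: print(bot.hand_in())"
```

```text
((543.9781494140625, -325.4224548339844), (190.49310302734375, 178.9937744140625), 7.575432777404785)
the job is handed in; nothing more can be done
None
```

The job is done and handed in at about 33 s. I slid the tray by its far wall onto the plate and pressed the tare button. I then laid all three long spacers present in the tray and slid the loaded tray into the despatch bay.

**Last checks**
- **Tray:** it is flat and about 2 mm and 1° off the measured bay centre, inside the tape.
- **Spacers:** all three longs lie level in the tray.
- **Crate and bench:** both shorts and the shim are still in the crate, and the bystanders look unmoved in the pictures.
- **Robot:** the arm is clear of everything.

**Disagreements**
- I gripped one spacer about 6 mm off its centre. I measured that and corrected for it when placing it.
- The tray turned slightly in the grip while sliding loaded, and I also corrected for that.
- I inferred the tare press from about 9 N of contact force and the fingertip height, because I had no direct reading of the button.
- I noticed no knock to the tray and no slackening of the grip.

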